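# Open the service panel of the machine control desk

## Robot

A 6-joint arm with a two-finger parallel gripper is mounted at the origin on the work surface. World frame = base frame: x ahead of the robot, y to its left, z up, the work surface at z = 0. Lengths are in mm, angles in rad, forces in N, time in s.
With the tool pointing down it reaches from about 275 to 750 mm from the base axis. Payload 10.2 kg.
Tool frame: the origin (TCP) lies midway between the tips of the shut fingers; the grasp point (between the pads) lies 19 mm behind it; x points along the fingers, y is the direction in which the jaws open and shut, and the axes are right-handed (so a half turn about x gives the same grasp; the last joint's range is limited). The gripper opens to 85 mm and grips with 20 to 120 N. Pads are 22 mm wide; open, the fingers measure 114 mm over their backs; the gripper's body (76 mm by 85 mm) begins 54 mm behind the grasp point. The pads swing forward as they close: fully open they stand 13 mm farther back than shut.
Start: joints at [1.114, 0.313, 1.498, -0, 1.331, -0.223], TCP at [121.642, 510.719, 231.294] pointing down, gripper open.
Joint ranges: [-2.94, 2.94], [-0.97, 2.17], [0.19, 2.56], [-1.23, 4.37], [0.02, 3.11], [-2.88, 2.88]. Speed limits (rad/s): [2.39, 2.39, 3.01, 3.14, 3.14, 3.14].

## Interface

Orientations are given as a unit quaternion [w, x, y, z].
In Python, from rig import sense, capture, get_calibration, finish_job gives the robot as it stands.
- The arm moves only by the tool jog_arm, never from a script. Its argument "increments" is a list of rows, each an object of numbers: "rx", "ry", "rz": the turn, a rotation vector about the tool's x, y, z in rad; "x", "y", "z": the shift along the tool's x, y, z in mm; "hand": the finger opening in mm, from 0 to 85.4. A call has 1 to 5 rows; each row shifts and turns the commanded pose from where the row before left it, along the tool's axes as they then stand; what a row does not reach is not made up. A row lasts 1/8 s, in which the tool goes at most 62.5 mm and 10.7 degrees, less where a joint would pass 70% of its speed; a pose out of reach is approached as far as the arm can. A call with a gripper value outside its range is refused whole. The fingers move at their own pace and stop on an object; "force" is the grip in N (left out, the last holds). Time passes only in rows, so rows that do not move let the fingers close. It gives the time, the measured TCP pose, the force and the opening at its end, in the units of the state.
- sense(): the state, without advancing time (a new reading comes with each control period).
- capture(name): name is "scene" or "top" or "wrist"; returns the picture (420x560x3 uint8, red, green, blue); there is no depth.
- get_calibration(name): a dict with "camera_matrix" (3x3 intrinsics, pixels), "D" ([k1, k2, p1, p2, k3] as OpenCV has them; the pictures are not rectified), "R" (3x3) and "t" (3): a world point X has camera coordinates R X + t; the wrist camera has in their place "T_tool_cam" (4x4, takes a point from camera to tool coordinates, whose origin is the TCP and whose axes are the tool frame's). Camera axes: x right, y down, z forward; pixel columns grow to the right and rows downward; lengths in mm; the calibration is good to about 2 mm. A picture is of the moment at which its call begins: read the wrist's pose just before it. get_calibration takes no time and is no camera call.
- finish_job(): hands the job in, once; it reports no verdict.
The state is a dict: "time_s": time; "joints": joint angles; "dq": joint speeds; "tau": joint torques, N m; "eef_pos": TCP position; "ee_rot": TCP orientation; "force": force on the tool from outside, world axes, zero at the start; "wrist_torque": the same for the moment, N m; "grip_width": opening from 0.0 (shut) to 1.0 (fully open).
Only numpy, scipy, OpenCV 4.12 (cv2) and the standard library are available. Lean on these libraries where they do the work, as an engineer would, in place of code of your own. Each camera call takes 0.05 s, during which the arm holds its last target.

## Task

Open the service panel of the control desk so that the breakers inside can be reached: turn both wing fasteners a full quarter turn to unlocked, then swing the panel up until it stands upright, and leave it standing open. One fastener turns only clockwise and the other only counter-clockwise, and nothing outside shows which is which, so feel which way each one gives. Leave the bolt jugs and the spanner where they are, and do not pull the panel open against a fastener that still holds.

Things in the scene. Friction and masses are not known exactly. Their poses are not given: they have to be found in the camera images.
- desk: Grey steel control desk fixed to the bench: 360 mm wide (y), 280 deep (x), 85 high at its front edge, 179 at the flat rear top. Origin: centre of the underside. x points from its low front (facing the robot) to its back, z up. The panel on its front rises to the back at 28 deg to the horizontal, so its outward normal leans 28 deg from vertical towards the front.
- panel (a joint): Opening angle of the bare aluminium panel (194 mm up the slope, 348 wide, 3 thick, 0.5 kg) on the sloping front. Hinged along its upper rear edge; 0 = shut, grows as the front edge swings up, 1.08 rad = upright, end stop 1.3. Stiff hinge: stays at any angle where it is left; lifting takes 8 to 10 N at the handle. Lies shut by its weight when unlocked.
- panel_hinge (a point): Point on the hinge line at the middle of the panel's width, in the plane of its underside. Axes move with the panel: y along the hinge line, z the panel's outward normal, x up the slope (from front edge to hinge).
- panel_handle (a point): Middle of the bow handle's round steel grip bar: 12 mm in diameter, straight part 68 long (90 over the feet), parallel to the hinge, its centre line 44 above the panel's underside plane and 135 from the hinge towards the front edge; 35 free under the bar. Axes as panel_hinge.
- latch_left_grip (a point): Left fastener (+y side of the desk): black wing grip 70 mm long, 12 thick, its faces 10 to 38 above the panel's underside plane. The point is on its turning axis, 29 above that plane, 155 from the hinge, 125 from the panel's middle. x along the wing, y across its thickness, z the turning axis, outward (panel normal). Under it a round boss 34 in diameter, 8 high.
- latch_right_grip (a point): Right fastener (-y side), the same as the left one.
- latch_left (a joint): Left fastener's angle. About 0 = locked, wing up and down the slope; +1.57 or -1.57 (wing crosswise) = end stop, unlocked. Positive: counter-clockwise from outside. A hidden stop allows one direction only (differs by start): the wrong way it comes up solid 0.18 rad from 0, the right way it turns on at a steady 0.12 N m and stays where left. It frees the panel from about 60 deg on.
- latch_right (a joint): Angle of the right fastener, same meaning; it turns the opposite way to the left one.
- long_jug_center (a point): Yellow cut-down oil jug used as a bolt tray, 210 x 120 x 75 mm with a capped spout, standing to the left of the desk; bystander. Point at its middle, half-way up.
- short_jug_center (a point): White cut-down jug with bolts, 150 x 120 x 85 mm, to the right of the desk; bystander. Point at its middle, half-way up.
- spanner_grip (a point): Steel spanner 200 mm long lying on the bench in front of the desk; bystander.

How it is judged:
By the outcome, as a careful person would: the job done as asked, in the order asked, and still so for the second after the job is handed in, with the robot touching nothing.
It also fails if it takes over 69 s, if anything falls off the work surface, if the arm or the gripper's body presses on something with over 40 N, if the wrist force passes 120 N, or if a joint passes its speed limit or range.

## Working session

There is one attempt and no reset: what is moved stays moved. The work goes in short steps, Python scripts to look and compute and a tool call to move; the robot and the scene stay as the last step left them, time stands still between calls to the robot, and variables do not carry over. Pictures are saved under pics/ and viewed, and the job is handed in when it is done.

Besides the shell and the picture viewer there is one more tool, called by a JSON object that holds its "op" and its "data", one argument or row to a line. jog_arm: Moves the arm, as the interface text tells. Its arguments: {"type":"object","properties":{"increments":{"type":"array","items":{"type":"object","properties":{"rx":{"type":"number"},"ry":{"type":"number"},"rz":{"type":"number"},"x":{"type":"number"},"y":{"type":"number"},"z":{"type":"number"},"hand":{"type":"number"}}}},"force":{"type":"number"}},"required":["increments"]}

```bash
mkdir -p pics; ls; python3 - <<'E'
from rig import *
import cv2
for n in ["scene","top","wrist"]:
    s=sense(); im=capture(n); cv2.imwrite(f"pics/{n}0.png",im[:,:,::-1])
    c=get_calibration(n); print(n,{k:(v.tolist() if hasattr(v,'tolist') else v) for k,v in c.items()})
print(sense())
E
```

```text
pics
scene {'camera_matrix': [[496.82217566815194, 0.0, 287.3776051960006], [0.0, 496.82217566815194, 211.84805754149247], [0.0, 0.0, 1.0]], 'D': [-0.06375962978882706, 0.0, 0.0, 0.0, 0.0], 'R': [[0.09345396123139908, 0.9955513660328162, -0.011993111370858832], [0.8517156932257379, -0.08617845027505923, -0.5168690865404796], [-0.5156032729174252, 0.03808874241009816, -0.8559804394134578]], 't': [-46.63679016893259, -437.89450533207804, 1970.8744286257117]}
top {'camera_matrix': [[453.5667839641236, 0.0, 279.8934066659769], [0.0, 453.5667839641236, 208.23598199281878], [0.0, 0.0, 1.0]], 'D': [-0.03294839032452005, 0.0, 0.0, 0.0, 0.0], 'R': [[0.02683963367012423, -0.9995675578646259, -0.01201379744298932], [-0.997781457899463, -0.026055342591673848, -0.06126403018454315], [0.06092451342830445, 0.01363144845488329, -0.9980492910054825]], 't': [-2.811124753263192, 592.2832447893776, 1568.4890477816032]}
wrist {'camera_matrix': [[339.4443255245445, 0.0, 276.6151789347796], [0.0, 339.4443255245445, 211.72084407836348], [0.0, 0.0, 1.0]], 'D': [-0.08680844998973528, 0.0, 0.0, 0.0, 0.0], 'T_t
[... 280 characters left out ...]
, 0.0, 0.0, 1.0]]}
{'time_s': 0.15, 'joints': array([ 1.11362184e+00,  3.13322687e-01,  1.49822010e+00,  1.11244286e-05,
        1.33098080e+00, -2.23410256e-01]), 'dq': array([ 1.08715457e-03,  4.63805327e-04, -2.82230448e-03,  1.31063706e-03,
       -6.33134527e-05,  1.43659930e-04]), 'tau': array([ 2.13539854e-03, -4.12364030e+01, -2.59803808e+01, -1.82417880e-04,
        3.14111647e-03,  1.28749039e-05]), 'eef_pos': array([121.54747177, 510.55796948, 230.88190141]), 'ee_rot': array([ 0.70216859,  0.08215202,  0.7023955 , -0.08276999]), 'force': array([-0.69979494, -0.31755901,  0.39067354]), 'wrist_torque': array([ 0.00286659,  0.03644304, -0.00462642]), 'grip_width': 0.9993348997956357}
```

View pics/scene0.png

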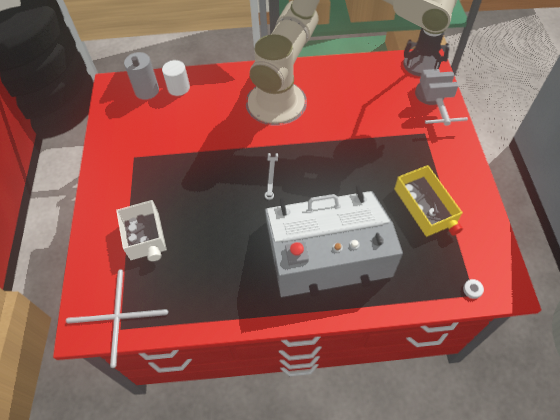

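View pics/top0.png

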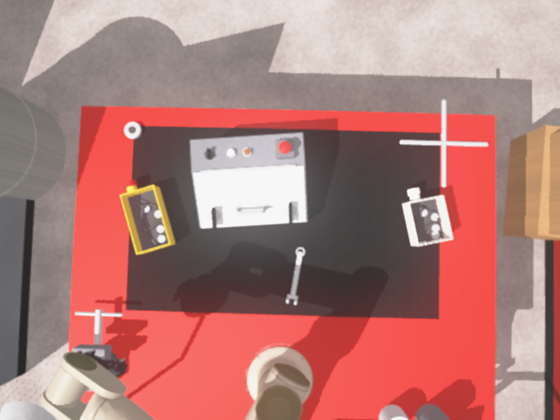

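View pics/wrist0.png

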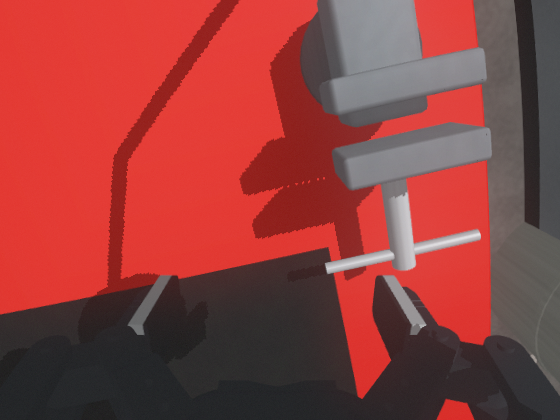

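```bash
python3 - <<'E'
import cv2
im=cv2.imread("pics/top0.png")[125:240,180:315]; cv2.imwrite("pics/topc.png",cv2.resize(im,None,fx=5.5,fy=5,interpolation=cv2.INTER_CUBIC)[:600,:800])
im=cv2.imread("pics/scene0.png")[180:300,260:410]; cv2.imwrite("pics/scenec.png",cv2.resize(im,None,fx=5,fy=5,interpolation=cv2.INTER_CUBIC))
E
```

```text
(no output)
```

View pics/topc.png

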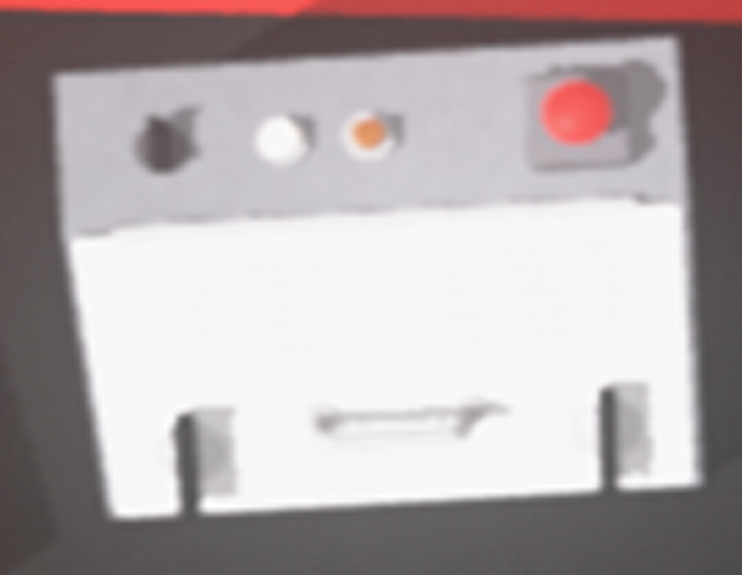

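View pics/scenec.png

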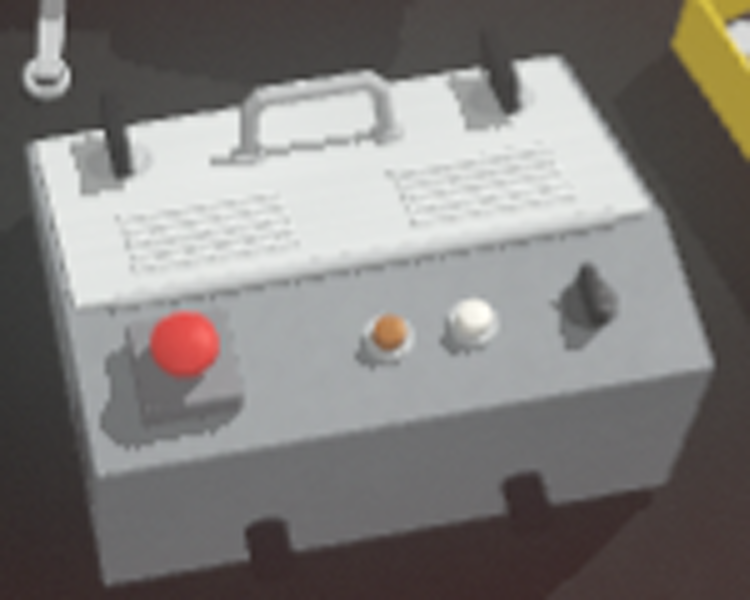

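```bash
cat > h.py <<'E'
import numpy as np, cv2
from scipy.optimize import least_squares
from scipy.spatial.transform import Rotation as Ro
from rig import *
a=np.radians(28); U=np.array([np.cos(a),0,np.sin(a)]); N=np.array([-np.sin(a),0,np.cos(a)]); Y=np.array([0,1.,0])
def P(s,y,n,hx): # s from hinge to front; desk frame
    H=np.array([36.8,0,179])-hx*U
    return H-s*U+y*Y+n*N
def W(p,q): x,y,yaw=q[:3]; return Ro.from_euler('z',yaw).apply(p)+[x,y,0]
def proj(name,X,st=None):
    c=get_calibration(name); K=np.array(c['camera_matrix']);D=np.array(c['D'])
    X=np.atleast_2d(X).astype(float)
    if name=='wrist':
        T=np.array(c['T_tool_cam']); q=st['ee_rot']; R=Ro.from_quat(np.roll(q,-1)).as_matrix()
        Rc=R@T[:3,:3]; tc=R@T[:3,3]+st['eef_pos']; Rw=Rc.T; tw=-Rw@tc
    else: Rw=np.array(c['R']);tw=np.array(c['t'])
    return cv2.projectPoints(X,cv2.Rodrigues(Rw)[0],tw,K,D)[0][:,0]
E
cat > fit.py <<'E'
from h import *
def model(q):
    h=q[3]
    pts=[('top',[140,180,179],(189.5,140)),('top',[140,-180,179],(303.6,132.6)),('top',P(194,174,3,h),(200,228.6)),('top',P(194,-174,3,h),(307.8,222)),
    ('scene',[140,180,179],(402.4,253.6)),('scene',[140,-180,179],(279.6,275)),('scene',P(194,-174,3,h),(266,209)),('scene',P(194,174,3,h),(372,191.6)),
    ('scene',P(135,0,44,h),(323,197.6))]
    return np.concatenate([proj(n,W(np.array(p),q))[0]-np.array(u) for n,p,u in pts])
r=least_squares(model,[600,50,0,3]); print(r.x, np.round(r.fun.reshape(-1,2),1))
q=r.x; h=q[3]
for nm,p in dict(left=P(155,125,29,h),right=P(155,-125,29,h),handle=P(135,0,44,h),hinge=P(0,0,0,h)).items(): print(nm,W(p,q).round(1))
np.save('q.npy',q)
E
python3 fit.py
```

```text
[6.70000784e+02 1.13553342e+02 8.78544180e-02 3.92805931e+00] [[-0.2 -0.3]
 [-1.5 -0.1]
 [ 0.8 -0.9]
 [-3.1 -0.7]
 [-0.3 -0.2]
 [-1.1  0.1]
 [ 0.3 -0.9]
 [-1.8 -0.3]
 [-1.1 -0.3]]
left [542.3 227.8 130. ]
right [564.3 -21.2 130. ]
handle [563.9 104.2 152.6]
hinge [703.2 116.5 177.2]
```

```bash
cat >> h.py <<'E'
def frame(q,rot=0.0,open_=0.0):
    """tool R: x=-N; y = desk Y rotated by rot about outward normal; panel opened by open_"""
    x=-N; y=Y.copy()
    R=np.column_stack([x,y,np.cross(x,y)])
    R=Ro.from_rotvec(N*rot).as_matrix()@R
    R=Ro.from_rotvec(Y*open_).as_matrix()@R
    return Ro.from_euler('z',q[2]).as_matrix()@R
def plan(tp,tR,k):
    s=sense(); R0=Ro.from_quat(np.roll(s['ee_rot'],-1)); rv=(R0.inv()*Ro.from_matrix(tR)).as_rotvec()
    p=s['eef_pos'].copy(); R=R0
    print('at',s['time_s'],p.round(1),'dpos',(tp-p).round(1),'rv',rv.round(3),'j',s['joints'].round(2),'F',s['force'].round(1),'T',s['wrist_torque'].round(2),'g',round(s['grip_width'],3))
    for i in range(k):
        d=R.as_matrix().T@((tp-p)/(k-i)); rr=(R.inv()*Ro.from_matrix(tR)).as_rotvec()/(k-i)
        d=d.round(1); rr=rr.round(3)
        print(dict(x=d[0],y=d[1],z=d[2],rx=rr[0],ry=rr[1],rz=rr[2]))
        p=p+R.as_matrix()@d; R=R*Ro.from_rotvec(rr)
E
python3 - <<'E'
from h import *
q=np.load('q.npy')
s=sense();print(Ro.from_quat(np.roll(s['ee_rot'],-1)).as_matrix().round(2))
for f in (0,np.pi):
    plan(W(P(155,125,130,q[3]),q),frame(q,f),10)
E
```

```text
[[-0.    0.23  0.97]
 [-0.    0.97 -0.23]
 [-1.   -0.   -0.  ]]
at 0.15 [121.5 510.6 230.9] dpos [ 373.6 -286.9  -11.7] rv [-0.315 -0.485  0.079] j [ 1.11  0.31  1.5   0.    1.33 -0.22] F [-0.7 -0.3  0.4] T [ 0.    0.04 -0.  ] g 0.999
{'x': np.float64(1.2), 'y': np.float64(-19.3), 'z': np.float64(43.0), 'rx': np.float64(-0.031), 'ry': np.float64(-0.048), 'rz': np.float64(0.008)}
{'x': np.float64(3.1), 'y': np.float64(-20.6), 'z': np.float64(42.3), 'rx': np.float64(-0.032), 'ry': np.float64(-0.049), 'rz': np.float64(0.008)}
{'x': np.float64(4.9), 'y': np.float64(-22.0), 'z': np.float64(41.4), 'rx': np.float64(-0.031), 'ry': np.float64(-0.048), 'rz': np.float64(0.008)}
{'x': np.float64(6.7), 'y': np.float64(-23.3), 'z': np.float64(40.4), 'rx': np.float64(-0.032), 'ry': np.float64(-0.049), 'rz': np.float64(0.008)}
{'x': np.float64(8.5), 'y': np.float64(-24.6), 'z': np.float64(39.3), 'rx': np.float64(-0.032), 'ry': np.float64(-0.048), 'rz': np.float64(0.008)}
{'x': np.float64(10.1), 'y': np.float64(-25.9), 'z': np.float64(38.0), 'rx': np.float64(-0.031), 'ry': np.float64(-0.049), 'rz': n
[... 1522 characters left out ...]
, 'y': np.float64(38.2), 'z': np.float64(27.4), 'rx': np.float64(0.275), 'ry': np.float64(0.012), 'rz': np.float64(0.069)}
{'x': np.float64(5.3), 'y': np.float64(44.0), 'z': np.float64(16.1), 'rx': np.float64(0.274), 'ry': np.float64(0.011), 'rz': np.float64(0.069)}
{'x': np.float64(8.3), 'y': np.float64(46.2), 'z': np.float64(3.7), 'rx': np.float64(0.275), 'ry': np.float64(0.011), 'rz': np.float64(0.068)}
{'x': np.float64(11.5), 'y': np.float64(44.9), 'z': np.float64(-8.8), 'rx': np.float64(0.274), 'ry': np.float64(0.012), 'rz': np.float64(0.068)}
{'x': np.float64(14.5), 'y': np.float64(39.9), 'z': np.float64(-20.4), 'rx': np.float64(0.275), 'ry': np.float64(0.011), 'rz': np.float64(0.069)}
```

{"op": "jog_arm", "data": {
  "increments": [
    {"x":1,"y":-19,"z":43,"rx":-0.031,"ry":-0.048,"rz":0.008},
    {"x":3,"y":-21,"z":42,"rx":-0.031,"ry":-0.048,"rz":0.008},
    {"x":5,"y":-22,"z":41,"rx":-0.031,"ry":-0.048,"rz":0.008},
    {"x":7,"y":-23,"z":40,"rx":-0.031,"ry":-0.048,"rz":0.008},
    {"x":8,"y":-25,"z":39,"rx":-0.031,"ry":-0.048,"rz":0.008}
  ]
}}

```text
schema error: expected keys rx, ry, rz, x, y, z, hand
```

{"op": "jog_arm", "data": {
  "increments": [
    {"x":10,"y":-26,"z":38,"rx":-0.031,"ry":-0.048,"rz":0.008},
    {"x":12,"y":-27,"z":37,"rx":-0.031,"ry":-0.048,"rz":0.008},
    {"x":13,"y":-28,"z":35,"rx":-0.031,"ry":-0.048,"rz":0.008},
    {"x":14,"y":-30,"z":33,"rx":-0.031,"ry":-0.048,"rz":0.008},
    {"x":16,"y":-31,"z":32,"rx":-0.031,"ry":-0.048,"rz":0.008}
  ]
}}

```text
schema error: expected keys rx, ry, rz, x, y, z, hand
```

{"op": "jog_arm", "data": {
  "increments": [
    {"x":0},
    {"x":0}
  ]
}}

```text
schema error: expected keys rx, ry, rz, x, y, z, hand
```

```bash
cat > look.py <<'E'
import sys
from h import *
n=sys.argv[1]; s=sense(); im=capture('wrist'); cv2.imwrite(f"pics/{n}.png",im[:,:,::-1])
q=np.load('q.npy'); np.save(n+'.npy',np.r_[s['eef_pos'],s['ee_rot']])
h=q[3]
for nm,p in dict(lo=P(190,125,38,h),Ltop=P(120,125,38,h),ro=P(190,-125,38,h),Rtop=P(120,-125,38,h),hl=P(135,34,44,h),hr=P(135,-34,44,h),cornL=P(194,174,3,h),cornR=P(194,-174,3,h)).items(): print(nm,proj('wrist',W(p,q),s)[0].round(1))
E
python3 look.py w1; python3 - <<'E'
from h import *
q=np.load('q.npy')
plan(W(P(155,125,130,q[3]),q),frame(q,0),1)
E
```

```text
lo [134.3 524.3]
Ltop [150.3 569.9]
ro [  5.5 524. ]
Rtop [ 23.2 558.7]
hl [ 90.8 563.2]
hr [ 56.  560.3]
cornL [176.4 502.1]
cornR [1.000e-01 5.109e+02]
at 0.2 [121.6 510.6 231. ] dpos [ 373.5 -287.   -11.8] rv [-0.315 -0.485  0.079] j [ 1.11  0.31  1.5   0.    1.33 -0.22] F [-0.3 -0.1 -0. ] T [ 0.02 -0.   -0.  ] g 1.002
{'x': np.float64(11.9), 'y': np.float64(-192.6), 'z': np.float64(429.9), 'rx': np.float64(-0.315), 'ry': np.float64(-0.485), 'rz': np.float64(0.079)}
```

View pics/w1.png

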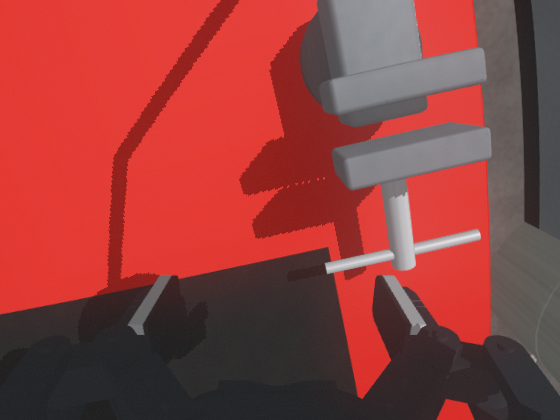

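All seven keys are required, so nothing has moved yet. I'm resending with full rows.

{"op": "jog_arm", "data": {
  "increments": [
    {"x":1,"y":-19,"z":43,"rx":-0.031,"ry":-0.048,"rz":0.008,"hand":50},
    {"x":3,"y":-21,"z":42,"rx":-0.031,"ry":-0.048,"rz":0.008,"hand":50},
    {"x":5,"y":-22,"z":41,"rx":-0.031,"ry":-0.048,"rz":0.008,"hand":50},
    {"x":7,"y":-23,"z":40,"rx":-0.031,"ry":-0.048,"rz":0.008,"hand":50},
    {"x":8,"y":-25,"z":39,"rx":-0.031,"ry":-0.048,"rz":0.008,"hand":50}
  ],
  "force": 40
}}

```text
time_s: 0.82
eef_pos: [307.9, 366.0, 225.4]
ee_rot: [0.787, 0.031, 0.615, -0.023]
force: [0.9, -0.1, -0.6]
grip_width: 0.592
```

{"op": "jog_arm", "data": {
  "increments": [
    {"x":10,"y":-26,"z":38,"rx":-0.031,"ry":-0.048,"rz":0.008,"hand":50},
    {"x":12,"y":-27,"z":37,"rx":-0.031,"ry":-0.048,"rz":0.008,"hand":50},
    {"x":13,"y":-28,"z":35,"rx":-0.031,"ry":-0.048,"rz":0.008,"hand":50},
    {"x":14,"y":-30,"z":33,"rx":-0.031,"ry":-0.048,"rz":0.008,"hand":50},
    {"x":16,"y":-31,"z":32,"rx":-0.031,"ry":-0.048,"rz":0.008,"hand":50}
  ]
}}

```text
time_s: 1.45
eef_pos: [493.6, 221.6, 219.6]
ee_rot: [0.856, -0.021, 0.516, 0.037]
force: [0.5, 1.9, 0.0]
grip_width: 0.587
```

```bash
cat > look.py <<'E'
import sys
from h import *
n=sys.argv[1]; s=sense(); im=capture('wrist'); cv2.imwrite(f"pics/{n}.png",im[:,:,::-1])
q=np.load('q.npy'); np.save(n+'.npy',np.r_[s['eef_pos'],s['ee_rot']])
h=q[3]
for nm,p in dict(lo=P(190,125,38,h),Ltop=P(120,125,38,h),ro=P(190,-125,38,h),Rtop=P(120,-125,38,h),hl=P(135,34,44,h),hr=P(135,-34,44,h),cornL=P(194,174,3,h),cornR=P(194,-174,3,h)).items(): print(nm,proj('wrist',W(p,q),s)[0].round(1))
E
python3 look.py w2; python3 - <<'E'
from h import *
q=np.load('q.npy')
plan(W(P(155,125,130,q[3]),q),frame(q,0),1)
E
```

```text
lo [277.4 170.3]
Ltop [277.8 260.8]
ro [-45.3 175.9]
Rtop [-22.7 258.3]
hl [155.2 246.2]
hr [ 68.7 245.8]
cornL [338.7 156.7]
cornR [-58.4 164.3]
at 1.5 [496.4 218.8 219.1] dpos [-1.3  4.8  0. ] rv [-0.005 -0.     0.001] j [ 0.23  0.15  1.82 -0.11  0.69 -1.35] F [ 1.2 -2.6 -0.9] T [-0.1   0.2  -0.04] g 0.583
{'x': np.float64(-0.5), 'y': np.float64(4.9), 'z': np.float64(-0.8), 'rx': np.float64(-0.005), 'ry': np.float64(-0.0), 'rz': np.float64(0.001)}
```

View pics/w2.png

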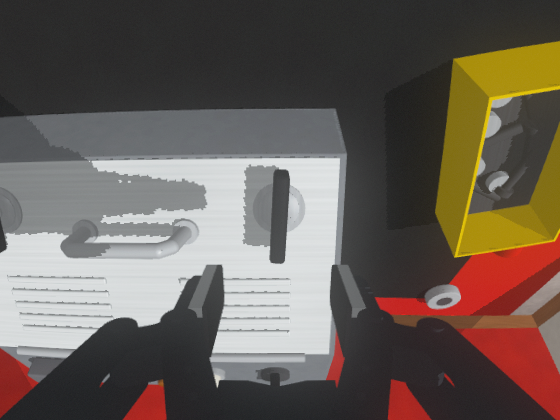

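{"op": "jog_arm", "data": {
  "increments": [
    {"x":20,"y":2,"z":0,"rx":-0.005,"ry":0,"rz":0,"hand":40},
    {"x":25,"y":2,"z":-1,"rx":0,"ry":0,"rz":0,"hand":40},
    {"x":20,"y":2,"z":0,"rx":0,"ry":0,"rz":0,"hand":40},
    {"x":0,"y":0,"z":0,"rx":0,"ry":0,"rz":0,"hand":40}
  ]
}}

```text
time_s: 2.0
eef_pos: [521.0, 231.3, 160.3]
ee_rot: [0.855, -0.022, 0.518, 0.038]
force: [0.5, -0.7, 1.3]
grip_width: 0.467
```

```bash
python3 look.py w3; python3 - <<'E'
from h import *
q=np.load('q.npy')
plan(W(P(155,126,17,q[3]),q),frame(q,0),1)
E
```

```text
lo [264.4 201. ]
Ltop [265.9 315.6]
ro [-126.6  203.3]
Rtop [-95.7 300.7]
hl [105.4 297.4]
hr [ -1.  293.6]
cornL [345.7 179. ]
cornR [-127.9  185.4]
at 2.05 [521.1 231.4 161.4] dpos [ 26.7  -2.1 -42. ] rv [-0.001 -0.005 -0.001] j [ 0.25  0.28  1.82 -0.14  0.56 -1.32] F [-0.9  0.  -0.1] T [ 0.01  0.17 -0.05] g 0.468
{'x': np.float64(49.5), 'y': np.float64(-4.4), 'z': np.float64(3.9), 'rx': np.float64(-0.001), 'ry': np.float64(-0.005), 'rz': np.float64(-0.001)}
```

View pics/w3.png

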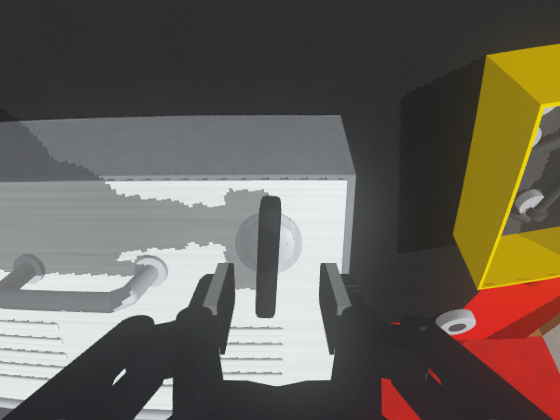

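{"op": "jog_arm", "data": {
  "increments": [
    {"x":0,"y":-4,"z":4,"rx":0,"ry":-0.005,"rz":0,"hand":40},
    {"x":25,"y":0,"z":0,"rx":0,"ry":0,"rz":0,"hand":40},
    {"x":24,"y":0,"z":0,"rx":0,"ry":0,"rz":0,"hand":40},
    {"x":0,"y":0,"z":0,"rx":0,"ry":0,"rz":0,"hand":40}
  ]
}}

```text
time_s: 2.55
eef_pos: [548.1, 229.4, 119.8]
ee_rot: [0.856, -0.022, 0.515, 0.038]
force: [-0.7, 0.5, 0.4]
grip_width: 0.47
```

```bash
python3 look.py w4; python3 - <<'E'
from h import *
q=np.load('q.npy')
plan(W(P(155,126,17,q[3]),q),frame(q,0),1)
E
```

```text
lo [271.1 224.8]
Ltop [272.1 369.7]
ro [-166.7  221. ]
Rtop [-142.3  331. ]
hl [ 63.2 347.4]
hr [-62.9 336.7]
cornL [375. 191.]
cornR [-165.5  197.9]
at 2.6 [548.2 229.6 120.8] dpos [-0.4 -0.3 -1.4] rv [-0.001  0.001 -0.001] j [ 0.23  0.39  1.8  -0.14  0.47 -1.32] F [ 0.5  0.1 -0.5] T [-0.01  0.2  -0.01] g 0.468
{'x': np.float64(1.1), 'y': np.float64(-0.3), 'z': np.float64(-1.0), 'rx': np.float64(-0.001), 'ry': np.float64(0.001), 'rz': np.float64(-0.001)}
```

View pics/w4.png

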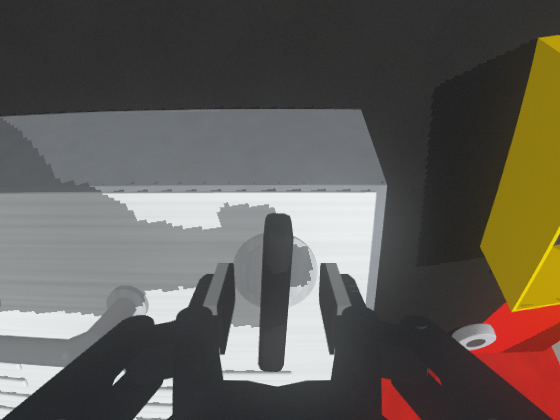

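{"op": "jog_arm", "data": {
  "increments": [
    {"x":1,"y":0,"z":-1,"rx":0,"ry":0,"rz":0,"hand":8},
    {"x":0,"y":0,"z":0,"rx":0,"ry":0,"rz":0,"hand":8},
    {"x":0,"y":0,"z":0,"rx":0,"ry":0,"rz":0,"hand":8},
    {"x":0,"y":0,"z":0,"rx":0,"ry":0,"rz":0,"hand":8}
  ],
  "force": 40
}}

```text
time_s: 3.1
eef_pos: [547.9, 228.6, 120.1]
ee_rot: [0.857, -0.022, 0.514, 0.037]
force: [-3.7, -11.0, 6.7]
grip_width: 0.133
```

```bash
cat > st.py <<'E'
from h import *
s=sense(); R=Ro.from_quat(np.roll(s['ee_rot'],-1)); q=np.load('q.npy')
d=Ro.from_euler('z',-q[2]).apply(s['eef_pos']-[q[0],q[1],0])-P(0,0,0,q[3])
print('t',round(s['time_s'],2),'p',s['eef_pos'].round(1),'s,y,n',(-d@U).round(1),d[1].round(1),(d@N).round(1),'rx',(Ro.from_matrix(frame(q)).inv()*R).as_rotvec().round(3),'j',s['joints'].round(2),'Ftool',R.inv().apply(s['force']).round(1),'Ttool',R.inv().apply(s['wrist_torque']).round(2),'g',(s['grip_width']*85.4).round(1))
E
python3 st.py
```

```text
Traceback (most recent call last):
  File "st.py", line 4, in <module>
    print('t',round(s['time_s'],2),'p',s['eef_pos'].round(1),'s,y,n',(-d@U).round(1),d[1].round(1),(d@N).round(1),'rx',(Ro.from_matrix(frame(q)).inv()*R).as_rotvec().round(3),'j',s['joints'].round(2),'Ftool',R.inv().apply(s['force']).round(1),'Ttool',R.inv().apply(s['wrist_torque']).round(2),'g',(s['grip_width']*85.4).round(1))
                                                                                                                                                                                                                                                                                                         ^^^^^^^^^^^^^^^^^^^^^^^^^^^^
AttributeError: 'float' object has no attribute 'round'
```

```bash
sed -i "s/(s\['grip_width'\]\*85.4).round(1)/round(s['grip_width']*85.4,1)/" st.py; python3 st.py
```

```text
t 3.1 p [547.9 228.6 120.1] s,y,n 154.6 125.3 17.6 rx [ 0.001 -0.002 -0.001] j [ 0.23  0.39  1.8  -0.15  0.47 -1.32] Ftool [ -8.1 -10.6  -1. ] Ttool [ 0.09  0.35 -1.7 ] g 11.3
```

{"op": "jog_arm", "data": {
  "increments": [
    {"x":0,"y":-1,"z":0,"rx":0.08,"ry":0,"rz":0,"hand":8},
    {"x":0,"y":0,"z":0,"rx":0.06,"ry":0,"rz":0,"hand":8},
    {"x":0,"y":0,"z":0,"rx":0,"ry":0,"rz":0,"hand":8}
  ]
}}

```text
time_s: 3.48
eef_pos: [548.1, 228.8, 120.2]
ee_rot: [0.857, 0.038, 0.515, 0.002]
force: [-5.3, -1.3, 7.9]
grip_width: 0.128
```

```bash
python3 st.py
```

```text
t 3.48 p [548.1 228.8 120.2] s,y,n 154.5 125.5 17.6 rx [ 0.14  -0.003  0.001] j [ 0.23  0.39  1.8  -0.14  0.47 -1.18] Ftool [-9.5 -1.  -0.9] Ttool [ 0.14  0.3  -0.2 ] g 11.0
```

{"op": "jog_arm", "data": {
  "increments": [
    {"x":0,"y":0,"z":0,"rx":0.08,"ry":0,"rz":0,"hand":8},
    {"x":0,"y":0,"z":0,"rx":0.06,"ry":0,"rz":0,"hand":8},
    {"x":0,"y":0,"z":0,"rx":0,"ry":0,"rz":0,"hand":8}
  ]
}}

```text
time_s: 3.85
eef_pos: [548.1, 228.9, 120.3]
ee_rot: [0.852, 0.096, 0.513, -0.033]
force: [-4.5, -0.3, 7.5]
grip_width: 0.131
```

```bash
python3 st.py
```

```text
t 3.85 p [548.1 228.9 120.3] s,y,n 154.4 125.6 17.7 rx [ 0.276 -0.003  0.001] j [ 0.23  0.39  1.8  -0.15  0.47 -1.04] Ftool [-8.8 -0.  -0.4] Ttool [-1.29  0.21 -0.28] g 11.2
```

{"op": "jog_arm", "data": {
  "increments": [
    {"x":0,"y":0,"z":0,"rx":-0.14,"ry":0,"rz":0,"hand":8},
    {"x":0,"y":0,"z":0,"rx":-0.14,"ry":0,"rz":0,"hand":8},
    {"x":0,"y":0,"z":0,"rx":0,"ry":0,"rz":0,"hand":40},
    {"x":0,"y":0,"z":0,"rx":0,"ry":0,"rz":0,"hand":40},
    {"x":-20,"y":0,"z":0,"rx":0,"ry":0,"rz":0,"hand":40}
  ]
}}

```text
time_s: 4.47
eef_pos: [538.0, 227.7, 135.5]
ee_rot: [0.856, -0.022, 0.515, 0.037]
force: [-0.0, -1.0, 0.1]
grip_width: 0.465
```

{"op": "jog_arm", "data": {
  "increments": [
    {"x":-35,"y":0,"z":0,"rx":0,"ry":0,"rz":0,"hand":40},
    {"x":0,"y":0,"z":0,"rx":0.18,"ry":0,"rz":0,"hand":40},
    {"x":0,"y":0,"z":0,"rx":0.18,"ry":0,"rz":0,"hand":40},
    {"x":0,"y":0,"z":0,"rx":0.18,"ry":0,"rz":0,"hand":40},
    {"x":0,"y":0,"z":0,"rx":0.18,"ry":0,"rz":0,"hand":40}
  ]
}}

```text
time_s: 5.1
eef_pos: [522.0, 226.5, 167.3]
ee_rot: [0.808, 0.284, 0.494, -0.147]
force: [0.8, -0.5, 0.1]
grip_width: 0.466
```

```bash
python3 st.py
```

```text
t 5.1 p [522.  226.5 167.3] s,y,n 155.4 125.5 71.5 rx [ 0.728 -0.     0.001] j [ 0.23  0.27  1.82 -0.13  0.57 -0.61] Ftool [0.2 0.  0.9] Ttool [ 0.    0.15 -0.19] g 39.8
```

{"op": "jog_arm", "data": {
  "increments": [
    {"x":0,"y":0,"z":0,"rx":0.18,"ry":0,"rz":0,"hand":40},
    {"x":0,"y":0,"z":0,"rx":0.18,"ry":0,"rz":0,"hand":40},
    {"x":0,"y":0,"z":0,"rx":0.18,"ry":0,"rz":0,"hand":40},
    {"x":0,"y":0,"z":0,"rx":0.18,"ry":0,"rz":0,"hand":40},
    {"x":0,"y":0,"z":0,"rx":0.18,"ry":0,"rz":0,"hand":40}
  ]
}}

```text
time_s: 5.72
eef_pos: [522.0, 226.5, 167.3]
ee_rot: [0.604, 0.607, 0.381, -0.348]
force: [1.0, 0.3, 1.2]
grip_width: 0.468
```

{"op": "jog_arm", "data": {
  "increments": [
    {"x":0,"y":0,"z":0,"rx":0.18,"ry":0,"rz":0,"hand":40},
    {"x":0,"y":0,"z":0,"rx":0.18,"ry":0,"rz":0,"hand":40},
    {"x":0,"y":0,"z":0,"rx":0.18,"ry":0,"rz":0,"hand":40},
    {"x":0,"y":0,"z":0,"rx":0.18,"ry":0,"rz":0,"hand":40},
    {"x":0,"y":0,"z":0,"rx":0.18,"ry":0,"rz":0,"hand":40}
  ]
}}

```text
time_s: 6.35
eef_pos: [522.0, 226.5, 167.3]
ee_rot: [0.28, 0.81, 0.192, -0.479]
force: [0.3, 0.7, -0.8]
grip_width: 0.466
```

{"op": "jog_arm", "data": {
  "increments": [
    {"x":0,"y":0,"z":0,"rx":0.18,"ry":0,"rz":0,"hand":40},
    {"x":0,"y":0,"z":0,"rx":0.18,"ry":0,"rz":0,"hand":40},
    {"x":0,"y":0,"z":0,"rx":0.18,"ry":0,"rz":0,"hand":40},
    {"x":0,"y":0,"z":0,"rx":0.07,"ry":0,"rz":0,"hand":40},
    {"x":0,"y":0,"z":0,"rx":0,"ry":0,"rz":0,"hand":40}
  ]
}}

```text
time_s: 6.98
eef_pos: [522.0, 226.5, 167.3]
ee_rot: [0.027, 0.856, 0.041, -0.514]
force: [1.0, 0.4, -0.0]
grip_width: 0.466
```

```bash
python3 st.py;python3 look.py w5; python3 - <<'E'
from h import *
q=np.load('q.npy')
plan(W(P(155,125.5,17,q[3]),q),frame(q,np.pi),1)
E
```

```text
t 6.97 p [522.  226.5 167.3] s,y,n 155.5 125.5 71.5 rx [3.131e+00 1.000e-03 1.000e-03] j [ 0.23  0.27  1.82 -0.13  0.57  1.8 ] Ftool [ 0.5 -0.3 -0.9] Ttool [ 0.04 -0.23  0.04] g 39.8
lo [278.6 302.8]
Ltop [280.3 189.1]
ro [638.7 294.1]
Rtop [670.  197.1]
hl [448.2 221.1]
hr [559.6 221.9]
cornL [208.4 278.7]
cornR [645.  273.8]
at 7.025 [522.  226.5 167.3] dpos [ 25.9   2.3 -47.9] rv [ 0.012 -0.001  0.001] j [ 0.23  0.27  1.82 -0.13  0.57  1.8 ] F [ 0.2  0.6 -0. ] T [-0.02  0.22 -0.03] g 0.466
{'x': np.float64(54.5), 'y': np.float64(0.0), 'z': np.float64(-0.4), 'rx': np.float64(0.012), 'ry': np.float64(-0.001), 'rz': np.float64(0.001)}
```

View pics/w5.png

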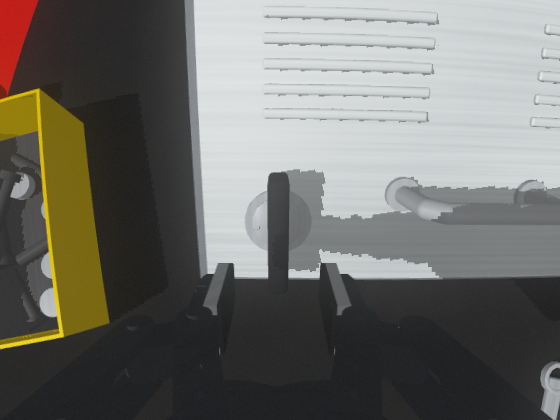

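```bash
python3 - <<'E'
from h import *
q=np.load('q.npy');h=q[3]
for n in ['w3','w5']:
    d=np.load(n+'.npy'); s=dict(eef_pos=d[:3],ee_rot=d[3:])
    for nm,p in dict(boss=P(155,125,11,h),a=P(190,125,10,h),a38=P(190,125,38,h),b=P(120,125,10,h),b38=P(120,125,38,h),foot=P(135,45,3,h),bar=P(135,34,44,h)).items(): print(n,nm,proj('wrist',W(p,q),s)[0].round(1))
im=cv2.imread('pics/w5.png')[140:320,190:470]; cv2.imwrite('pics/w5c.png',cv2.resize(im,None,fx=2.8,fy=2.8,interpolation=cv2.INTER_CUBIC))
im=cv2.imread('pics/w3.png')[170:340,130:390]; cv2.imwrite('pics/w3c.png',cv2.resize(im,None,fx=3,fy=3,interpolation=cv2.INTER_CUBIC))
E
```

```text
w3 boss [269.8 243. ]
w3 a [269.4 188.2]
w3 a38 [268.3 201.1]
w3 b [270.2 291. ]
w3 b38 [269.4 315.9]
w3 foot [152.  265.3]
w3 bar [108.8 297.6]
w5 boss [279.1 231.9]
w5 a [278.5 279.5]
w5 a38 [278.6 302.8]
w5 b [279.9 177.7]
w5 b38 [280.3 189.1]
w5 foot [402.4 199.7]
w5 bar [448.2 221.1]
```

View pics/w5c.png

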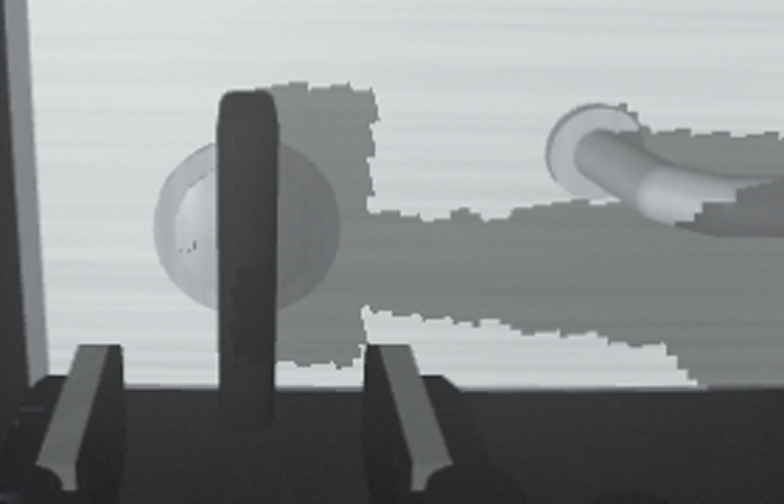

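View pics/w3c.png

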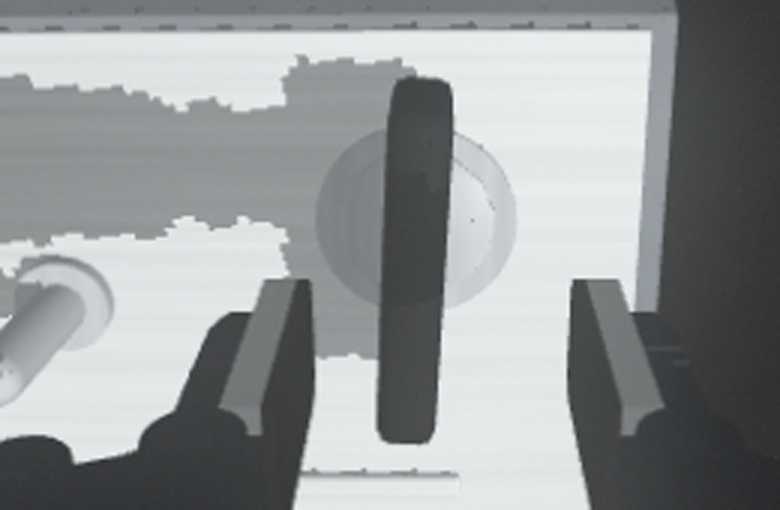

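{"op": "jog_arm", "data": {
  "increments": [
    {"x":27,"y":0,"z":-3,"rx":0.01,"ry":0,"rz":0,"hand":40},
    {"x":27,"y":0,"z":0,"rx":0,"ry":0,"rz":0,"hand":30},
    {"x":0,"y":0,"z":0,"rx":0,"ry":0,"rz":0,"hand":8},
    {"x":0,"y":0,"z":0,"rx":0,"ry":0,"rz":0,"hand":8},
    {"x":0,"y":0,"z":0,"rx":0,"ry":0,"rz":0,"hand":8}
  ]
}}

```text
time_s: 7.65
eef_pos: [549.1, 228.5, 120.8]
ee_rot: [0.023, 0.856, 0.038, -0.515]
force: [-0.4, -4.9, -8.9]
grip_width: 0.129
```

```bash
python3 st.py
```

```text
t 7.65 p [549.1 228.5 120.8] s,y,n 153.3 125.1 17.7 rx [ 3.14e+00 -0.00e+00 -2.00e-03] j [ 0.23  0.39  1.8  -0.14  0.48  1.82] Ftool [7.5 4.8 4.9] Ttool [-0.15 -1.07  0.66] g 11.0
```

{"op": "jog_arm", "data": {
  "increments": [
    {"x":0,"y":0,"z":0,"rx":-0.1,"ry":0,"rz":0,"hand":8},
    {"x":0,"y":0,"z":0,"rx":-0.1,"ry":0,"rz":0,"hand":8},
    {"x":0,"y":0,"z":0,"rx":-0.1,"ry":0,"rz":0,"hand":8}
  ]
}}

```text
time_s: 8.02
eef_pos: [549.2, 227.9, 120.8]
ee_rot: [0.152, 0.843, 0.115, -0.504]
force: [0.9, -10.2, -7.5]
grip_width: 0.132
```

```bash
python3 st.py
```

```text
t 8.03 p [549.2 227.9 120.8] s,y,n 153.2 124.5 17.7 rx [ 2.838e+00 -1.000e-03 -2.000e-03] j [ 0.22  0.39  1.8  -0.14  0.48  1.51] Ftool [6.6 8.7 6.4] Ttool [ 0.12 -1.52  1.4 ] g 11.3
```

{"op": "jog_arm", "data": {
  "increments": [
    {"x":0,"y":0,"z":0,"rx":-0.15,"ry":0,"rz":0,"hand":8},
    {"x":0,"y":0,"z":0,"rx":-0.15,"ry":0,"rz":0,"hand":8},
    {"x":0,"y":0,"z":0,"rx":-0.15,"ry":0,"rz":0,"hand":8}
  ]
}}

```text
time_s: 8.4
eef_pos: [549.8, 227.1, 121.1]
ee_rot: [0.337, 0.787, 0.224, -0.465]
force: [3.1, -17.3, -5.9]
grip_width: 0.127
```

```bash
python3 st.py
```

```text
t 8.4 p [549.8 227.1 121.1] s,y,n 152.7 123.7 17.7 rx [ 2.386e+00 -2.000e-03 -2.000e-03] j [ 0.22  0.39  1.8  -0.14  0.48  1.06] Ftool [ 5.9 11.8 13. ] Ttool [ 0.19 -2.56  1.58] g 10.9
```

{"op": "jog_arm", "data": {
  "increments": [
    {"x":0,"y":1,"z":1,"rx":-0.15,"ry":0,"rz":0,"hand":8},
    {"x":0,"y":0,"z":0,"rx":-0.15,"ry":0,"rz":0,"hand":8},
    {"x":0,"y":0,"z":0,"rx":-0.15,"ry":0,"rz":0,"hand":8}
  ]
}}

```text
time_s: 8.78
eef_pos: [550.5, 226.4, 121.6]
ee_rot: [0.504, 0.693, 0.322, -0.402]
force: [7.7, -11.3, -7.6]
grip_width: 0.13
```

```bash
python3 st.py
```

```text
t 8.78 p [550.5 226.4 121.6] s,y,n 151.9 122.9 17.8 rx [ 1.936e+00 -2.000e-03  1.000e-03] j [ 0.22  0.39  1.8  -0.14  0.47  0.61] Ftool [ 9.9  6.4 10.3] Ttool [ 0.17 -2.01  0.49] g 11.1
```

{"op": "jog_arm", "data": {
  "increments": [
    {"x":0,"y":0.5,"z":1,"rx":-0.14,"ry":0,"rz":0,"hand":8},
    {"x":0,"y":0,"z":0,"rx":-0.14,"ry":0,"rz":0,"hand":8},
    {"x":0,"y":0,"z":0,"rx":-0.1,"ry":0,"rz":0,"hand":8}
  ]
}}

```text
time_s: 9.15
eef_pos: [551.2, 226.1, 122.2]
ee_rot: [0.626, 0.586, 0.392, -0.333]
force: [9.2, -5.0, -7.5]
grip_width: 0.132
```

```bash
python3 st.py
```

```text
t 9.15 p [551.2 226.1 122.2] s,y,n 151.0 122.5 18.1 rx [ 1.558 -0.002  0.003] j [ 0.22  0.39  1.8  -0.14  0.47  0.22] Ftool [10.7  4.1  5.9] Ttool [ 0.41 -1.02 -0.12] g 11.3
```

{"op": "jog_arm", "data": {
  "increments": [
    {"x":0,"y":0,"z":0,"rx":-0.05,"ry":0,"rz":0,"hand":8},
    {"x":0,"y":0,"z":0,"rx":0,"ry":0,"rz":0,"hand":8}
  ]
}}

```text
time_s: 9.4
eef_pos: [551.2, 226.1, 122.3]
ee_rot: [0.639, 0.572, 0.399, -0.325]
force: [8.5, -4.6, -8.6]
grip_width: 0.133
```

```bash
python3 st.py
```

```text
t 9.4 p [551.2 226.1 122.3] s,y,n 150.9 122.5 18.1 rx [ 1.514 -0.002  0.003] j [ 0.22  0.39  1.8  -0.13  0.47  0.18] Ftool [11.4  2.8  5.5] Ttool [ 1.08 -1.08 -0.06] g 11.4
```

{"op": "jog_arm", "data": {
  "increments": [
    {"x":0,"y":0,"z":0,"rx":0.04,"ry":0,"rz":0,"hand":40},
    {"x":0,"y":0,"z":0,"rx":0,"ry":0,"rz":0,"hand":40},
    {"x":0,"y":0,"z":0,"rx":0,"ry":0,"rz":0,"hand":40},
    {"x":-40,"y":0,"z":0,"rx":0,"ry":0,"rz":0,"hand":40},
    {"x":-40,"y":0,"z":0,"rx":0,"ry":0,"rz":0,"hand":40}
  ]
}}

```text
time_s: 10.02
eef_pos: [512.3, 223.1, 192.8]
ee_rot: [0.628, 0.583, 0.394, -0.333]
force: [-0.6, 0.5, 1.0]
grip_width: 0.47
```

```bash
python3 st.py; python3 - <<'E'
from h import *
q=np.load('q.npy')
plan(W(P(152,-125,105,q[3]),q),frame(q,0),9)
E
```

```text
t 10.03 p [512.3 223.1 192.8] s,y,n 152.3 123.0 98.7 rx [ 1.55  -0.     0.002] j [ 0.23  0.21  1.82 -0.11  0.63  0.2 ] Ftool [-1.1 -0.1 -0.6] Ttool [ 0.01  0.04 -0.22] g 40.1
at 10.025 [512.3 223.1 192.8] dpos [  19.1 -247.3    5.7] rv [-1.55   0.    -0.002] j [ 0.23  0.21  1.82 -0.11  0.63  0.2 ] F [-0.6  0.5  1. ] T [0.02 0.23 0.  ] g 0.47
{'x': np.float64(-0.7), 'y': np.float64(-0.5), 'z': np.float64(27.5), 'rx': np.float64(-0.172), 'ry': np.float64(0.0), 'rz': np.float64(-0.0)}
{'x': np.float64(-0.7), 'y': np.float64(-5.3), 'z': np.float64(27.1), 'rx': np.float64(-0.172), 'ry': np.float64(0.0), 'rz': np.float64(-0.0)}
{'x': np.float64(-0.7), 'y': np.float64(-9.8), 'z': np.float64(25.8), 'rx': np.float64(-0.172), 'ry': np.float64(0.0), 'rz': np.float64(-0.0)}
{'x': np.float64(-0.7), 'y': np.float64(-14.1), 'z': np.float64(23.7), 'rx': np.float64(-0.172), 'ry': np.float64(0.0), 'rz': np.float64(-0.0)}
{'x': np.float64(-0.7), 'y': np.float64(-17.9), 'z': np.float64(20.9), 'rx': np.float64(-0.172), 'ry': np.float64(0.0), 'rz': np.float64(-0.0)}
{'x': np.float64(-0.8), 'y': np.float64(-21.2), 'z': np.float64(17.6), 'rx': np.float64(-0.172), 'ry': np.float64(0.0), 'rz': np.float64(-0.0)}
{'x': np.float64(-0.7), 'y': np.float64(-23.9), 'z': np.float64(13.7), 'rx': np.float64(-0.173), 'ry': np.float64(0.0), 'rz': np.float64(-0.0)}
{'x': np.float64(-0.8), 'y': np.float64(-25.9), 'z': np.float64(9.3), 'rx': np.float64(-0.172), 'ry': np.float64(0.0), 'rz': np.float64(-0.001)}
{'x': np.float64(-0.7), 'y': np.float64(-27.1), 'z': np.float64(4.8), 'rx': np.float64(-0.173), 'ry': np.float64(0.001), 'rz': np.float64(-0.0)}
```

```bash
python3 look.py w6
```

```text
lo [217.5 229.8]
Ltop [326.9 231.8]
ro [230.3 480.7]
Rtop [305.8 481.8]
hl [298.  352.5]
hr [294.1 419.7]
cornL [217.8 145.5]
cornR [232.  476.3]
```

{"op": "jog_arm", "data": {
  "increments": [
    {"x":-1,"y":0,"z":27,"rx":-0.172,"ry":0,"rz":0,"hand":40},
    {"x":-1,"y":-5,"z":27,"rx":-0.172,"ry":0,"rz":0,"hand":40},
    {"x":-1,"y":-10,"z":26,"rx":-0.172,"ry":0,"rz":0,"hand":40},
    {"x":0,"y":-14,"z":24,"rx":-0.172,"ry":0,"rz":0,"hand":40},
    {"x":-1,"y":-18,"z":21,"rx":-0.172,"ry":0,"rz":0,"hand":40}
  ]
}}

```text
time_s: 10.7
eef_pos: [523.9, 85.9, 195.9]
ee_rot: [0.814, 0.269, 0.496, -0.138]
force: [-0.5, 1.1, 0.2]
grip_width: 0.469
```

{"op": "jog_arm", "data": {
  "increments": [
    {"x":-1,"y":-21,"z":17,"rx":-0.172,"ry":0,"rz":0,"hand":40},
    {"x":-1,"y":-24,"z":14,"rx":-0.172,"ry":0,"rz":0,"hand":40},
    {"x":0,"y":-26,"z":9,"rx":-0.172,"ry":0,"rz":0,"hand":40},
    {"x":-1,"y":-27,"z":5,"rx":-0.172,"ry":0,"rz":0,"hand":40},
    {"x":0,"y":0,"z":0,"rx":0,"ry":0,"rz":0,"hand":40}
  ]
}}

```text
time_s: 11.32
eef_pos: [531.6, -24.2, 198.0]
ee_rot: [0.857, -0.018, 0.514, 0.035]
force: [1.0, 0.5, 0.5]
grip_width: 0.468
```

```bash
python3 st.py; python3 look.py w7; python3 - <<'E'
from h import *
q=np.load('q.npy')
plan(W(P(152,-125,60,q[3]),q),frame(q,0),1)
E
```

```text
t 11.32 p [531.6 -24.2 198. ] s,y,n 152.1 -125.0 104.5 rx [ 0.011 -0.002 -0.001] j [-0.37  0.13  1.9   0.33  0.69 -2.23] Ftool [0.1 0.4 1.2] Ttool [-0.02  0.19 -0.02] g 40.0
lo [629.5 172.8]
Ltop [604.4 263. ]
ro [274.4 171.6]
Rtop [275.8 272.2]
hl [508.  252.1]
hr [412.5 254.3]
cornL [638.8 159.7]
cornR [206.6 157.2]
at 11.375 [531.3 -23.1 197.9] dpos [ 21.1   0.8 -39.1] rv [-0.013  0.001 -0.   ] j [-0.37  0.13  1.9   0.33  0.69 -2.23] F [-0.5  0.8  0.1] T [0.01 0.24 0.  ] g 0.471
{'x': np.float64(44.4), 'y': np.float64(-1.0), 'z': np.float64(0.2), 'rx': np.float64(-0.013), 'ry': np.float64(0.001), 'rz': np.float64(-0.0)}
```

View pics/w6.png

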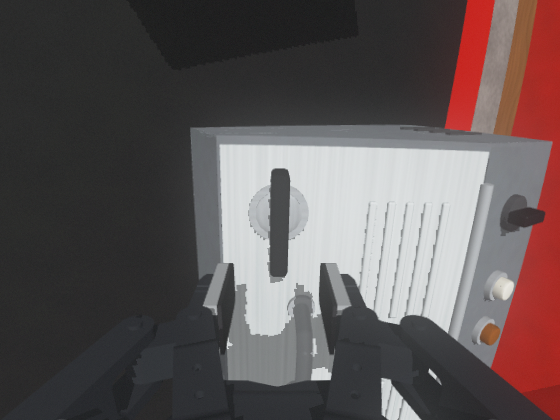

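View pics/w7.png

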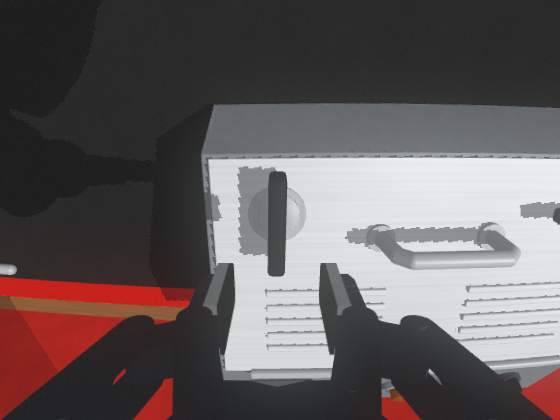

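{"op": "jog_arm", "data": {
  "increments": [
    {"x":35,"y":0,"z":0,"rx":-0.012,"ry":0,"rz":0,"hand":40},
    {"x":30,"y":0,"z":0,"rx":0,"ry":0,"rz":0,"hand":40},
    {"x":22,"y":0,"z":0,"rx":0,"ry":0,"rz":0,"hand":40},
    {"x":0,"y":0,"z":0,"rx":0,"ry":0,"rz":0,"hand":40}
  ]
}}

```text
time_s: 11.88
eef_pos: [571.6, -17.8, 119.8]
ee_rot: [0.856, -0.023, 0.515, 0.039]
force: [0.2, -1.0, 0.0]
grip_width: 0.466
```

```bash
python3 st.py; python3 look.py w8
```

```text
t 11.88 p [571.6 -17.8 119.8] s,y,n 153.1 -122.2 16.4 rx [-0.002  0.001  0.002] j [-0.32  0.34  1.88  0.4   0.51 -2.29] Ftool [ 0.  -1.   0.1] Ttool [-0.02  0.23  0.02] g 39.8
lo [719.8 218.8]
Ltop [692.8 330.8]
ro [266.9 221.7]
Rtop [268.2 368.5]
hl [608.5 335.6]
hr [479.1 346.2]
cornL [717.5 195.6]
cornR [165.2 188.5]
```

View pics/w8.png

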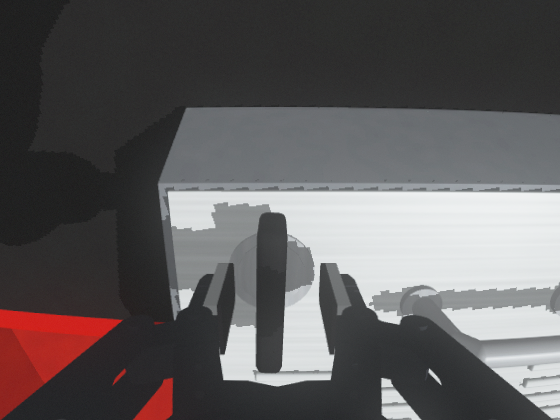

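{"op": "jog_arm", "data": {
  "increments": [
    {"x":0,"y":-2,"z":0,"rx":0,"ry":0,"rz":0,"hand":20},
    {"x":0,"y":0,"z":0,"rx":0,"ry":0,"rz":0,"hand":8},
    {"x":0,"y":0,"z":0,"rx":0,"ry":0,"rz":0,"hand":8},
    {"x":0,"y":0,"z":0,"rx":0,"ry":0,"rz":0,"hand":8}
  ]
}}

```text
time_s: 12.42
eef_pos: [572.4, -20.8, 121.6]
ee_rot: [0.857, -0.024, 0.514, 0.039]
force: [1.5, 5.3, 1.5]
grip_width: 0.133
```

```bash
python3 st.py
```

```text
t 12.43 p [572.4 -20.8 121.6] s,y,n 151.8 -125.3 17.8 rx [-0.003 -0.002  0.001] j [-0.33  0.33  1.88  0.4   0.51 -2.3 ] Ftool [-0.4  5.1  2.5] Ttool [ 0.11 -0.24  0.86] g 11.3
```

{"op": "jog_arm", "data": {
  "increments": [
    {"x":0,"y":0,"z":0,"rx":0.1,"ry":0,"rz":0,"hand":8},
    {"x":0,"y":0,"z":0,"rx":0.1,"ry":0,"rz":0,"hand":8},
    {"x":0,"y":0,"z":0,"rx":0.05,"ry":0,"rz":0,"hand":8}
  ]
}}

```text
time_s: 12.8
eef_pos: [572.4, -20.6, 121.5]
ee_rot: [0.853, 0.084, 0.515, -0.026]
force: [0.8, 7.1, 3.4]
grip_width: 0.131
```

```bash
python3 st.py
```

```text
t 12.8 p [572.4 -20.6 121.5] s,y,n 151.8 -125.1 17.7 rx [ 0.248 -0.002  0.002] j [-0.33  0.33  1.88  0.4   0.51 -2.05] Ftool [-2.3  7.5  1. ] Ttool [-0.13 -0.05  1.08] g 11.2
```

Torque is steady at about 0.13 N m past 0.2 rad, so clockwise is the right way.

{"op": "jog_arm", "data": {
  "increments": [
    {"x":0,"y":0.5,"z":0,"rx":0.15,"ry":0,"rz":0,"hand":8},
    {"x":0,"y":0,"z":0,"rx":0.15,"ry":0,"rz":0,"hand":8},
    {"x":0,"y":0,"z":0,"rx":0.15,"ry":0,"rz":0,"hand":8}
  ]
}}

```text
time_s: 13.18
eef_pos: [572.5, -20.2, 121.6]
ee_rot: [0.812, 0.273, 0.496, -0.141]
force: [2.1, 7.6, 1.0]
grip_width: 0.132
```

```bash
python3 st.py
```

```text
t 13.18 p [572.5 -20.2 121.6] s,y,n 151.6 -124.7 17.7 rx [ 0.701 -0.001  0.002] j [-0.33  0.33  1.88  0.4   0.51 -1.6 ] Ftool [ 0.4  7.5 -2.6] Ttool [-0.18  0.37  1.06] g 11.3
```

{"op": "jog_arm", "data": {
  "increments": [
    {"x":0,"y":0,"z":0,"rx":0.15,"ry":0,"rz":0,"hand":8},
    {"x":0,"y":0,"z":0,"rx":0.15,"ry":0,"rz":0,"hand":8},
    {"x":0,"y":0,"z":0,"rx":0.15,"ry":0,"rz":0,"hand":8}
  ]
}}

```text
time_s: 13.55
eef_pos: [572.7, -19.9, 121.8]
ee_rot: [0.731, 0.448, 0.452, -0.247]
force: [5.2, 10.3, 1.3]
grip_width: 0.13
```

```bash
python3 st.py
```

```text
t 13.55 p [572.7 -19.9 121.8] s,y,n 151.3 -124.4 17.7 rx [ 1.151e+00 -1.000e-03  3.000e-03] j [-0.33  0.33  1.88  0.4   0.51 -1.15] Ftool [ 1.7  9.4 -6.5] Ttool [-0.17  0.97  1.22] g 11.1
```

{"op": "jog_arm", "data": {
  "increments": [
    {"x":0,"y":0.7,"z":-0.5,"rx":0.15,"ry":0,"rz":0,"hand":8},
    {"x":0,"y":0,"z":0,"rx":0.15,"ry":0,"rz":0,"hand":8},
    {"x":0,"y":0,"z":0,"rx":0.12,"ry":0,"rz":0,"hand":8}
  ]
}}

```text
time_s: 13.92
eef_pos: [573.1, -19.6, 121.9]
ee_rot: [0.622, 0.59, 0.39, -0.336]
force: [4.6, 6.1, 0.1]
grip_width: 0.136
```

```bash
python3 st.py
```

```text
t 13.93 p [573.1 -19.6 121.9] s,y,n 150.9 -124.2 17.7 rx [ 1.57e+00 -1.00e-03  2.00e-03] j [-0.33  0.33  1.88  0.4   0.51 -0.72] Ftool [ 2.3  4.5 -5.7] Ttool [-0.24  0.7   0.44] g 11.7
```

{"op": "jog_arm", "data": {
  "increments": [
    {"x":0,"y":0,"z":0,"rx":0.05,"ry":0,"rz":0,"hand":8},
    {"x":0,"y":0,"z":0,"rx":0,"ry":0,"rz":0,"hand":8}
  ]
}}

```text
time_s: 14.18
eef_pos: [573.1, -19.5, 122.0]
ee_rot: [0.609, 0.603, 0.383, -0.345]
force: [6.0, 7.0, 0.5]
grip_width: 0.129
```

```bash
python3 st.py
```

```text
t 14.18 p [573.1 -19.5 122. ] s,y,n 150.8 -124.0 17.7 rx [ 1.614e+00 -1.000e-03  2.000e-03] j [-0.33  0.33  1.88  0.4   0.51 -0.68] Ftool [ 2.6  5.8 -6.7] Ttool [-0.97  0.98  0.52] g 11.0
```

{"op": "jog_arm", "data": {
  "increments": [
    {"x":0,"y":0,"z":0,"rx":-0.04,"ry":0,"rz":0,"hand":45},
    {"x":0,"y":0,"z":0,"rx":0,"ry":0,"rz":0,"hand":45},
    {"x":0,"y":0,"z":0,"rx":0,"ry":0,"rz":0,"hand":45},
    {"x":-40,"y":0,"z":0,"rx":0,"ry":0,"rz":0,"hand":45},
    {"x":-40,"y":0,"z":0,"rx":0,"ry":0,"rz":0,"hand":45}
  ]
}}

```text
time_s: 14.8
eef_pos: [534.4, -23.4, 192.4]
ee_rot: [0.619, 0.592, 0.39, -0.338]
force: [-0.0, -0.0, -0.5]
grip_width: 0.529
```

```bash
cp q.npy q_old.npy; python3 st.py; python3 look.py w9;  python3 - <<'E'
from h import *
q=np.load('q.npy'); q[3]-=4; np.save('q.npy',q)
plan(W(P(135,0,95,q[3]),q),frame(q,np.pi/2*-1),1)
plan(W(P(135,0,95,q[3]),q),frame(q,np.pi/2),1)
E
```

```text
t 14.8 p [534.4 -23.4 192.4] s,y,n 152.1 -124.5 98.2 rx [1.577e+00 1.000e-03 1.000e-03] j [-0.37  0.15  1.9   0.34  0.67 -0.67] Ftool [ 0.4 -0.2  0. ] Ttool [-0.04 -0.01 -0.22] g 45.2
lo [ 202.2 -206.9]
Ltop [ 334. -209.]
ro [217.5 235.2]
Rtop [326.8 234.5]
hl [308.3 -53.6]
hr [306.9  83.6]
cornL [ 208.5 -222.4]
cornR [223.7 276.2]
at 14.85 [534.7 -23.7 197.2] dpos [  8.9 126.2   2.4] rv [-0.005  0.002 -0.006] j [-0.37  0.14  1.9   0.34  0.68 -0.66] F [ 3.4 -0.   5.3] T [-0.05  0.02 -0.02] g 0.526
{'x': np.float64(7.1), 'y': np.float64(18.0), 'z': np.float64(-125.0), 'rx': np.float64(-0.005), 'ry': np.float64(0.002), 'rz': np.float64(-0.006)}
at 14.85 [534.7 -23.7 197.2] dpos [  8.9 126.2   2.4] rv [ 3.137e+00 -1.000e-02 -3.000e-03] j [-0.37  0.14  1.9   0.34  0.68 -0.66] F [ 3.4 -0.   5.3] T [-0.05  0.02 -0.02] g 0.526
{'x': np.float64(7.1), 'y': np.float64(18.0), 'z': np.float64(-125.0), 'rx': np.float64(3.137), 'ry': np.float64(-0.01), 'rz': np.float64(-0.003)}
```

View pics/w9.png

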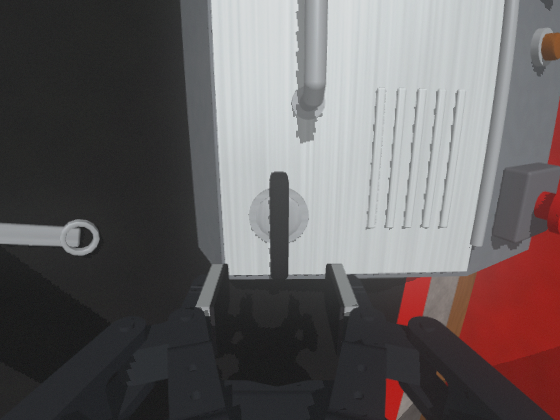

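{"op": "jog_arm", "data": {
  "increments": [
    {"x":3,"y":6,"z":-42,"rx":-0.005,"ry":0,"rz":-0.006,"hand":45},
    {"x":2,"y":6,"z":-42,"rx":0,"ry":0,"rz":0,"hand":45},
    {"x":2,"y":6,"z":-41,"rx":0,"ry":0,"rz":0,"hand":45},
    {"x":0,"y":0,"z":0,"rx":0,"ry":0,"rz":0,"hand":45}
  ]
}}

```text
time_s: 15.35
eef_pos: [543.3, 105.1, 194.2]
ee_rot: [0.621, 0.588, 0.393, -0.338]
force: [0.1, -1.1, -0.7]
grip_width: 0.528
```

```bash
python3 st.py; python3 look.py w10;  python3 - <<'E'
from h import *
q=np.load('q.npy')
plan(W(P(135,0,25,q[3]),q),frame(q,np.pi/2*-1),1)
E
```

```text
t 15.35 p [543.3 105.1 194.2] s,y,n 137.5 2.7 90.3 rx [ 1.569  0.006 -0.002] j [-0.05  0.19  1.85  0.11  0.63 -0.22] Ftool [ 0.6 -0.3  1.1] Ttool [-0.02 -0.01 -0.21] g 45.1
lo [177.5  22.1]
Ltop [311.1  20.8]
ro [207.3 394.1]
Rtop [299.8 395.2]
hl [281.4 192.4]
hr [280.7 295.9]
cornL [183.4 -50.5]
cornR [214.3 403.5]
at 15.4 [543.3 103.8 194.1] dpos [ 32.9   1.5 -56.4] rv [ 0.001 -0.002  0.005] j [-0.06  0.19  1.85  0.12  0.63 -0.22] F [0.3 0.1 0.5] T [-0.04  0.2  -0.09] g 0.524
{'x': np.float64(65.2), 'y': np.float64(3.0), 'z': np.float64(1.5), 'rx': np.float64(0.001), 'ry': np.float64(-0.002), 'rz': np.float64(0.005)}
```

View pics/w10.png

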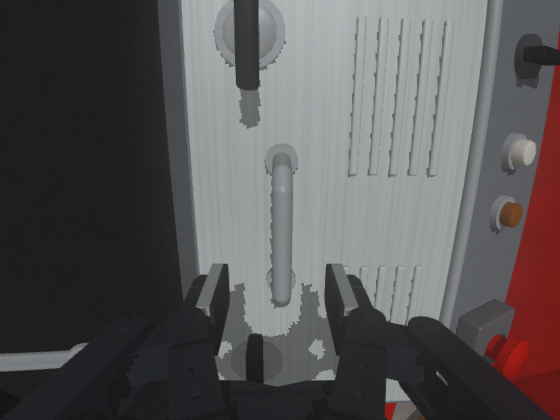

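{"op": "jog_arm", "data": {
  "increments": [
    {"x":25,"y":4,"z":1,"rx":0,"ry":0,"rz":0.005,"hand":45},
    {"x":25,"y":0,"z":0,"rx":0,"ry":0,"rz":0,"hand":45},
    {"x":15,"y":0,"z":0,"rx":0,"ry":0,"rz":0,"hand":45},
    {"x":0,"y":0,"z":0,"rx":0,"ry":0,"rz":0,"hand":45}
  ]
}}

```text
time_s: 15.9
eef_pos: [577.2, 104.2, 137.8]
ee_rot: [0.621, 0.59, 0.391, -0.338]
force: [-0.3, 0.3, 0.3]
grip_width: 0.53
```

```bash
python3 st.py; python3 look.py w11
```

```text
t 15.9 p [577.2 104.2 137.8] s,y,n 134.2 -1.1 24.7 rx [ 1.572e+00  2.000e-03 -1.000e-03] j [-0.05  0.33  1.82  0.13  0.5  -0.24] Ftool [-0.4 -0.1 -0.4] Ttool [ 0.07  0.04 -0.21] g 45.2
lo [113.1 -29.1]
Ltop [318.3 -35.3]
ro [182.  475.7]
Rtop [301.4 477.8]
hl [274.3 226.6]
hr [275.  366.3]
cornL [ 135.  -118.2]
cornR [195.9 470.6]
```

View pics/w11.png

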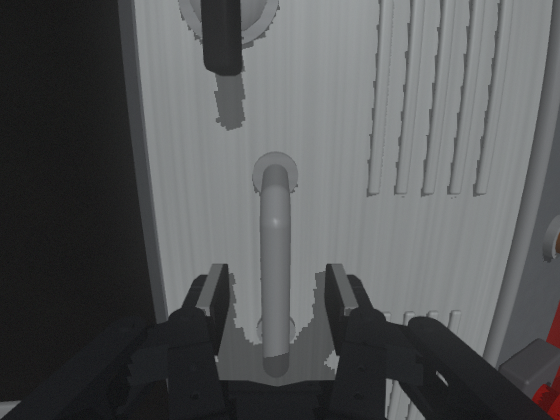

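{"op": "jog_arm", "data": {
  "increments": [
    {"x":0,"y":0,"z":0,"rx":0,"ry":0,"rz":0,"hand":8},
    {"x":0,"y":0,"z":0,"rx":0,"ry":0,"rz":0,"hand":8},
    {"x":0,"y":0,"z":0,"rx":0,"ry":0,"rz":0,"hand":8},
    {"x":0,"y":0,"z":0,"rx":0,"ry":0,"rz":0,"hand":8}
  ],
  "force": 60
}}

```text
time_s: 16.45
eef_pos: [576.1, 104.9, 138.3]
ee_rot: [0.621, 0.589, 0.392, -0.338]
force: [-7.2, -2.9, 0.5]
grip_width: 0.12
```

```bash
python3 st.py
```

```text
t 16.45 p [576.1 104.9 138.3] s,y,n 134.9 -0.4 25.6 rx [ 1.571  0.003 -0.002] j [-0.05  0.33  1.83  0.13  0.51 -0.24] Ftool [-3.9 -6.3  2.3] Ttool [-0.04 -0.41 -1.11] g 10.2
```

{"op": "jog_arm", "data": {
  "increments": [
    {"x":-6.7,"y":1.4,"z":0,"rx":0,"ry":0,"rz":-0.05,"hand":8},
    {"x":-6.7,"y":1.4,"z":0,"rx":0,"ry":0,"rz":-0.05,"hand":8},
    {"x":0,"y":0,"z":0,"rx":0,"ry":0,"rz":0,"hand":8}
  ]
}}

```text
time_s: 16.82
eef_pos: [572.8, 104.6, 151.5]
ee_rot: [0.603, 0.569, 0.421, -0.369]
force: [-7.1, -2.4, 0.5]
grip_width: 0.119
```

```bash
python3 st.py
```

```text
t 16.82 p [572.8 104.6 151.5] s,y,n 131.7 -0.4 38.8 rx [ 1.569  0.082 -0.081] j [-0.04  0.34  1.74  0.08  0.68 -0.18] Ftool [-3.2 -6.6  1.7] Ttool [-0.07 -0.37 -1.17] g 10.2
```

```bash
python3 look.py w12; python3 st.py; python3 -c "
from h import *
cv2.imwrite('pics/s12.png',capture('scene')[100:300,200:460,::-1].repeat(3,0).repeat(3,1))"
```

```text
lo [130.7 -10. ]
Ltop [307.8 -20.3]
ro [185.6 446.1]
Rtop [295.5 458.3]
hl [267.3 216.1]
hr [268.6 346.2]
cornL [153.8 -94.5]
cornR [202.4 446.7]
t 16.88 p [572.8 104.5 151.4] s,y,n 131.7 -0.4 38.7 rx [ 1.569  0.081 -0.08 ] j [-0.04  0.34  1.74  0.08  0.68 -0.18] Ftool [-1.7 -5.1  1.8] Ttool [-0.04 -0.3  -1.11] g 9.9
```

View pics/w12.png

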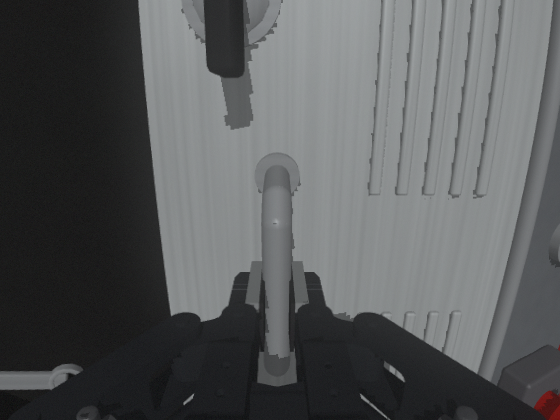

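View pics/s12.png

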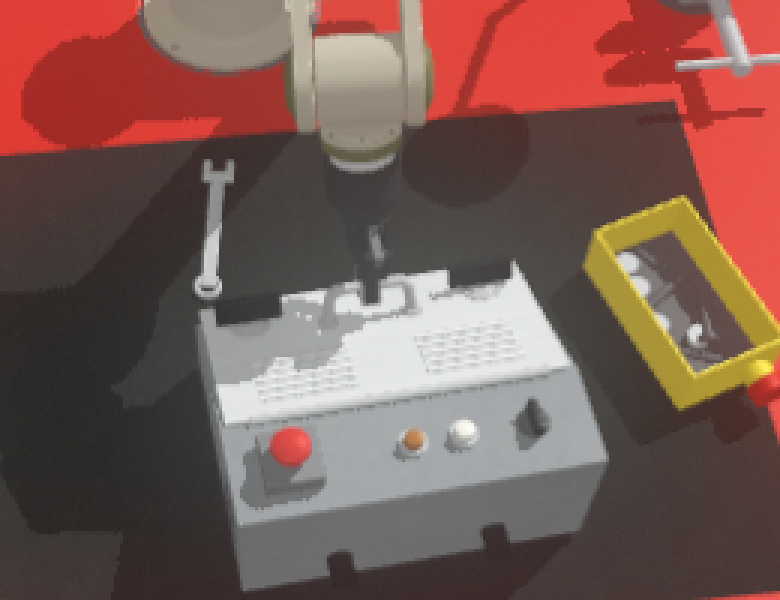

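{"op": "jog_arm", "data": {
  "increments": [
    {"x":-13.4,"y":3.2,"z":0,"rx":0,"ry":0,"rz":-0.1,"hand":8},
    {"x":-13.4,"y":3.2,"z":0,"rx":0,"ry":0,"rz":-0.1,"hand":8},
    {"x":-13.4,"y":3.2,"z":0,"rx":0,"ry":0,"rz":-0.1,"hand":8}
  ]
}}

```text
time_s: 17.3
eef_pos: [570.5, 104.3, 192.4]
ee_rot: [0.54, 0.499, 0.502, -0.455]
force: [4.7, 0.7, -11.7]
grip_width: 0.115
```

```bash
cat > st2.py <<'E'
from h import *
s=sense(); R=Ro.from_quat(np.roll(s['ee_rot'],-1)); q=np.load('q.npy')
th=(R*Ro.from_matrix(frame(q,-np.pi/2)).inv()).as_rotvec()
d=Ro.from_euler('z',-q[2]).apply(s['eef_pos']-[q[0],q[1],0])-P(0,0,0,q[3])
Rd=Ro.from_euler('z',-q[2])*R
g=d-19*Rd.as_matrix()[:,0]; r=np.hypot(g[0],g[2]); ang=np.arctan2(g[2],-g[0])-(np.arctan2(44,135)-a)
print('t',round(s['time_s'],2),'toolrot',th.round(3),'radius',r.round(1),'(142) panel ang',ang.round(3),'y',d[1].round(1),'j',s['joints'].round(2),'Ftool',R.inv().apply(s['force']).round(1),'Ttool',R.inv().apply(s['wrist_torque']).round(2),'g',round(s['grip_width']*85.4,1))
E
python3 st2.py
```

```text
t 17.3 toolrot [-0.035  0.405  0.   ] radius 142.1 (142) panel ang 0.403 y -0.5 j [-0.03  0.42  1.45  0.01  1.19 -0.12] Ftool [12.1  3.7 -0.3] Ttool [-0.08 -0.01  0.53] g 9.9
```

{"op": "jog_arm", "data": {
  "increments": [
    {"x":-13.4,"y":3.2,"z":0,"rx":0,"ry":0,"rz":-0.1,"hand":8},
    {"x":-13.4,"y":3.2,"z":0,"rx":0,"ry":0,"rz":-0.1,"hand":8},
    {"x":-13.4,"y":3.2,"z":0,"rx":0,"ry":0,"rz":-0.1,"hand":8},
    {"x":-13.4,"y":3.2,"z":0,"rx":0,"ry":0,"rz":-0.1,"hand":8}
  ]
}}

```text
time_s: 17.8
eef_pos: [586.8, 105.8, 245.1]
ee_rot: [0.439, 0.389, 0.591, -0.554]
force: [-1.0, -1.9, -9.8]
grip_width: 0.118
```

```bash
python3 st2.py
```

```text
t 17.8 toolrot [-0.069  0.803  0.001] radius 142.1 (142) panel ang 0.807 y -0.4 j [-0.01  0.66  0.96 -0.03  1.84 -0.1 ] Ftool [9.7 2.  1.8] Ttool [-0.   -0.14  0.42] g 10.0
```

{"op": "jog_arm", "data": {
  "increments": [
    {"x":-13.4,"y":3.2,"z":0,"rx":0,"ry":0,"rz":-0.1,"hand":8},
    {"x":-13.4,"y":3.2,"z":0,"rx":0,"ry":0,"rz":-0.1,"hand":8},
    {"x":-13.4,"y":3.2,"z":0,"rx":0,"ry":0,"rz":-0.1,"hand":8},
    {"x":0,"y":0,"z":0,"rx":0,"ry":0,"rz":0,"hand":8}
  ]
}}

```text
time_s: 18.3
eef_pos: [612.2, 108.1, 278.1]
ee_rot: [0.352, 0.297, 0.642, -0.613]
force: [-10.6, -1.4, 0.9]
grip_width: 0.113
```

```bash
python3 st2.py; python3 look.py w13; python3 -c "
from h import *
cv2.imwrite('pics/s13.png',capture('scene')[100:300,200:460,::-1].repeat(3,0).repeat(3,1))"
```

```text
t 18.3 toolrot [-9.600e-02  1.101e+00  1.000e-03] radius 142.0 (142) panel ang 1.112 y -0.4 j [ 0.01  0.97  0.41 -0.07  2.38 -0.12] Ftool [ 5.5 -9.3  0.5] Ttool [-0.05 -0.12 -1.29] g 9.7
lo [292.9  49.7]
Ltop [341.8  37.3]
ro [289.4 299.3]
Rtop [325.8 336.4]
hl [318.6 162.6]
hr [315.6 241.3]
cornL [325.2  -3.7]
cornR [312.8 325.5]
```

View pics/w13.png

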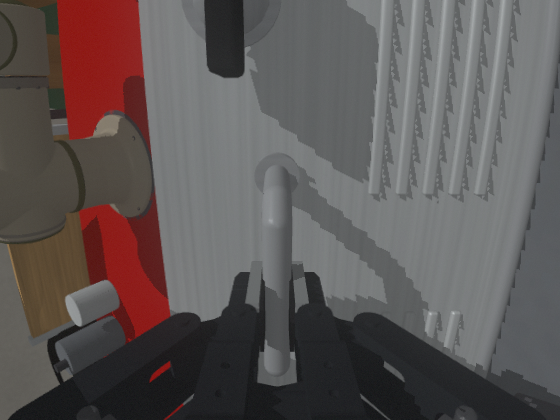

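View pics/s13.png

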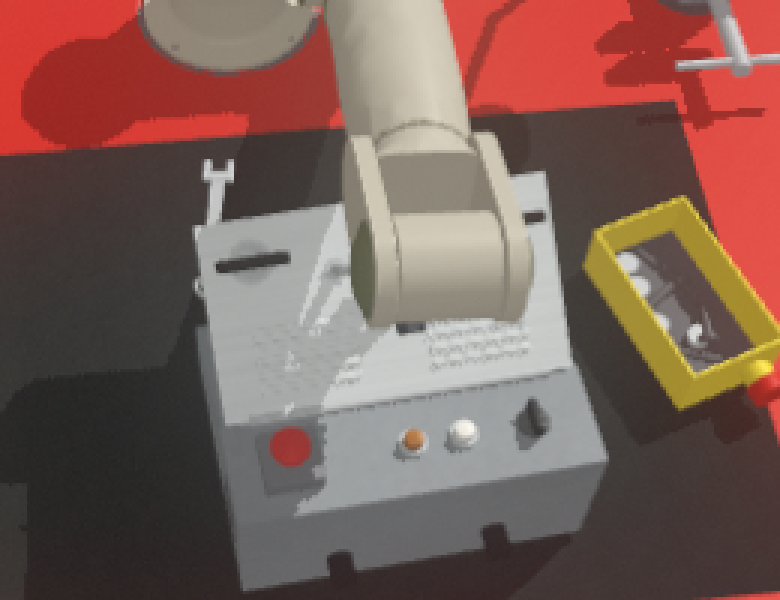

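The geometric panel angle is 1.10–1.11 and the radius check gives 142.0 mm. I'll lift slightly more for margin, then open the jaws.

{"op": "jog_arm", "data": {
  "increments": [
    {"x":-4,"y":1,"z":0,"rx":0,"ry":0,"rz":-0.03,"hand":8},
    {"x":0,"y":0,"z":0,"rx":0,"ry":0,"rz":0,"hand":8}
  ]
}}

```text
time_s: 18.65
eef_pos: [615.3, 108.3, 280.9]
ee_rot: [0.344, 0.289, 0.646, -0.617]
force: [-7.3, -0.1, -0.2]
grip_width: 0.112
```

```bash
python3 st2.py
```

```text
t 18.65 toolrot [-9.800e-02  1.127e+00  1.000e-03] radius 142.1 (142) panel ang 1.142 y -0.4 j [ 0.01  1.01  0.33 -0.07  2.44 -0.12] Ftool [ 4.6 -5.7 -0.5] Ttool [ 0.02  0.07 -0.62] g 9.6
```

{"op": "jog_arm", "data": {
  "increments": [
    {"x":0,"y":0,"z":0,"rx":0,"ry":0,"rz":0,"hand":32},
    {"x":0,"y":0,"z":0,"rx":0,"ry":0,"rz":0,"hand":32},
    {"x":0,"y":0,"z":0,"rx":0,"ry":0,"rz":0,"hand":32}
  ]
}}

```text
time_s: 19.02
eef_pos: [615.4, 108.1, 281.2]
ee_rot: [0.344, 0.289, 0.646, -0.617]
force: [0.2, 0.1, 0.5]
grip_width: 0.374
```

```bash
python3 st2.py; python3 look.py w14
```

```text
t 19.02 toolrot [-0.098  1.125  0.   ] radius 142.2 (142) panel ang 1.144 y -0.6 j [ 0.01  1.01  0.33 -0.07  2.44 -0.12] Ftool [-0.5 -0.1 -0.1] Ttool [ 0.03 -0.01  0.27] g 31.9
lo [296.5  50. ]
Ltop [343.6  37.7]
ro [292.4 297. ]
Rtop [327.5 333.8]
hl [320.8 161.5]
hr [317.6 239.3]
cornL [328.8  -3. ]
cornR [315.8 323.5]
```

View pics/w14.png

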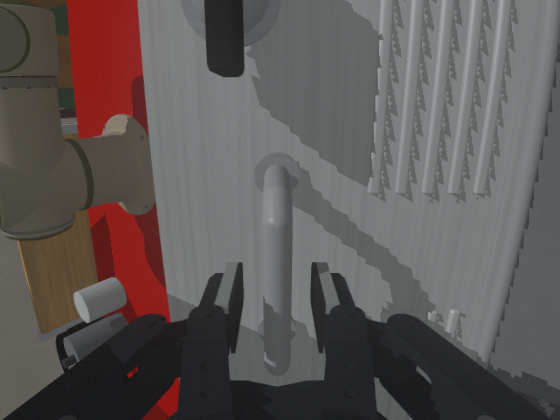

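{"op": "jog_arm", "data": {
  "increments": [
    {"x":0,"y":1.9,"z":0,"rx":0,"ry":0,"rz":0.1,"hand":32},
    {"x":0,"y":1.9,"z":0,"rx":0,"ry":0,"rz":0.1,"hand":32},
    {"x":0,"y":1.9,"z":0,"rx":0,"ry":0,"rz":0.1,"hand":32},
    {"x":0,"y":1.9,"z":0,"rx":0,"ry":0,"rz":0.1,"hand":32}
  ]
}}

```text
time_s: 19.58
eef_pos: [622.1, 108.7, 277.8]
ee_rot: [0.461, 0.413, 0.575, -0.536]
force: [0.5, -0.7, 0.4]
grip_width: 0.374
```

```bash
python3 st2.py; python3 look.py w15
```

```text
t 19.57 toolrot [-0.063  0.723  0.   ] radius 142.2 (142) panel ang 1.142 y -0.6 j [-0.    0.7   0.8  -0.02  1.88 -0.1 ] Ftool [-0.5  0.4  0.7] Ttool [-0.   -0.    0.05] g 31.9
lo [204.2  49.1]
Ltop [262.7  38.9]
ro [218.8 301.6]
Rtop [266. 329.]
hl [245.4 161. ]
hr [247.6 238.5]
cornL [230.3  -2.8]
cornR [241.6 323.1]
```

View pics/w15.png

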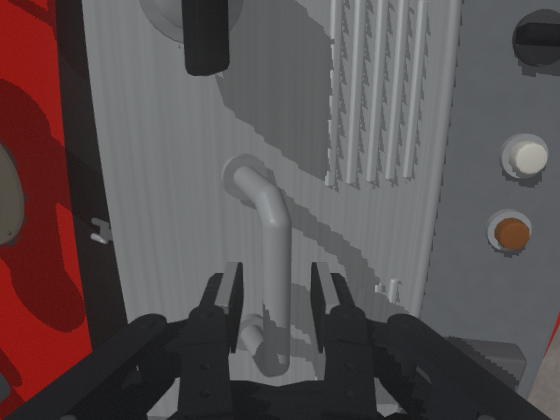

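Bar centred with clearance on both sides and forces about zero. Next I retract along the tool, roughly vertical.

{"op": "jog_arm", "data": {
  "increments": [
    {"x":-15,"y":0,"z":0,"rx":0,"ry":0,"rz":0,"hand":32},
    {"x":-25,"y":0,"z":0,"rx":0,"ry":0,"rz":0,"hand":32},
    {"x":-30,"y":0,"z":0,"rx":0,"ry":0,"rz":0,"hand":32},
    {"x":-30,"y":0,"z":0,"rx":0,"ry":0,"rz":0,"hand":32},
    {"x":-30,"y":0,"z":0,"rx":0,"ry":0,"rz":0,"hand":32}
  ]
}}

```text
time_s: 20.25
eef_pos: [641.4, 109.5, 396.3]
ee_rot: [0.46, 0.412, 0.576, -0.536]
force: [-20.2, -4.7, 19.2]
grip_width: 0.375
```

```bash
python3 st2.py; python3 look.py w16; python3 -c "
from h import *
cv2.imwrite('pics/s16.png',capture('scene')[...,::-1])"
```

```text
t 20.25 toolrot [-0.062  0.727  0.   ] radius 243.6 (142) panel ang 1.49 y -1.5 j [-0.    0.87  0.19 -0.03  2.32 -0.11] Ftool [-13.8 -24.5   2.9] Ttool [-0.01 -0.08 -0.74] g 32.0
lo [233.   63.1]
Ltop [276.4  58. ]
ro [239.4 253.8]
Rtop [276.5 269.4]
hl [263.2 142.9]
hr [263.9 199.7]
cornL [251.   24.4]
cornR [255.7 274.8]
```

View pics/s16.png

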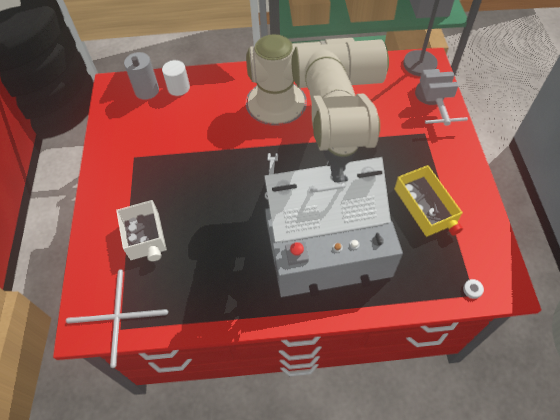

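View pics/w16.png

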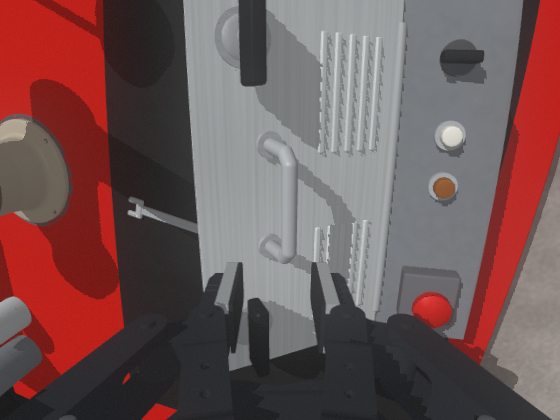

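{"op": "jog_arm", "data": {
  "increments": [
    {"x":0,"y":-25,"z":0,"rx":0,"ry":0,"rz":0,"hand":32},
    {"x":0,"y":-30,"z":0,"rx":0,"ry":0,"rz":0,"hand":32},
    {"x":0,"y":-30,"z":0,"rx":0,"ry":0,"rz":0,"hand":32},
    {"x":0,"y":-20,"z":0,"rx":0,"ry":0,"rz":0,"hand":32},
    {"x":0,"y":0,"z":0,"rx":0,"ry":0,"rz":0,"hand":32}
  ]
}}

```text
time_s: 20.98
eef_pos: [540.2, 100.7, 422.9]
ee_rot: [0.462, 0.414, 0.573, -0.534]
force: [0.9, -0.3, -0.1]
grip_width: 0.377
```

```bash
python3 st2.py; python3 look.py w17; python3 -c "
from h import *
cv2.imwrite('pics/s17.png',capture('scene')[...,::-1])
cv2.imwrite('pics/t17.png',capture('top')[...,::-1])
q=np.load('q.npy')
for th in (1.0,1.08,1.14,1.2):
    H=P(0,0,0,q[3]); r=Ro.from_rotvec(Y*th)
    print(th,[proj('scene',W(r.apply(P(194,y,3,q[3])-H)+H,q))[0].round(1) for y in (174,-174)],[proj('top',W(r.apply(P(194,y,3,q[3])-H)+H,q))[0].round(1) for y in (174,-174)])
"
python3 - <<'E'
import cv2
im=cv2.imread("pics/s17.png")[130:300,240:420]; cv2.imwrite("pics/s17c.png",cv2.resize(im,None,fx=3.5,fy=3.5,interpolation=cv2.INTER_CUBIC))
im=cv2.imread("pics/t17.png")[120:240,180:320]; cv2.imwrite("pics/t17c.png",cv2.resize(im,None,fx=5,fy=5,interpolation=cv2.INTER_CUBIC))
E
```

```text
t 20.98 toolrot [-0.062  0.718  0.   ] radius 308.8 (142) panel ang 1.189 y -1.4 j [-0.02  0.49  0.78 -0.03  2.11 -0.12] Ftool [-0.1  0.9  0.4] Ttool [0.02 0.   0.16] g 32.2
lo [318.   63.1]
Ltop [371.4  59.3]
ro [311.9 253. ]
Rtop [355.9 268. ]
hl [351.8 142.9]
hr [348.2 199.1]
cornL [332.3  25. ]
cornR [321.9 273.8]
1.0 [array([379.2, 158.8]), array([263.7, 176.8])] [array([188.7, 223.6]), array([307.3, 216.3])]
1.08 [array([380.6, 158.3]), array([263.9, 176.5])] [array([187.6, 220.6]), array([307.3, 213.2])]
1.14 [array([381.7, 158.2]), array([264.1, 176.5])] [array([186.8, 218.1]), array([307.3, 210.7])]
1.2 [array([382.9, 158.4]), array([264.3, 176.8])] [array([186. , 215.3]), array([307.3, 207.9])]
```

View pics/s17c.png

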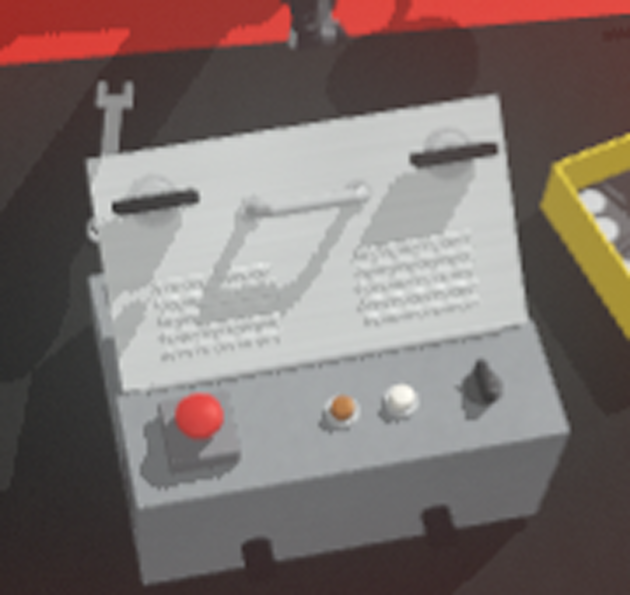

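View pics/t17c.png

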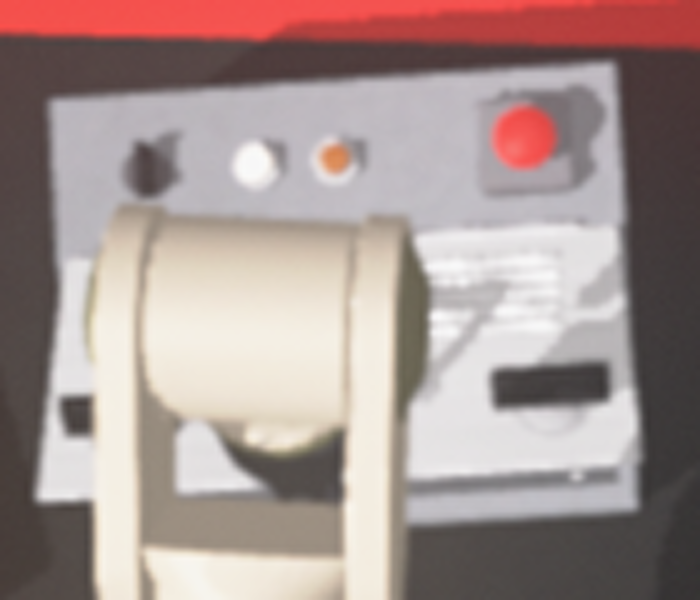

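View pics/w17.png

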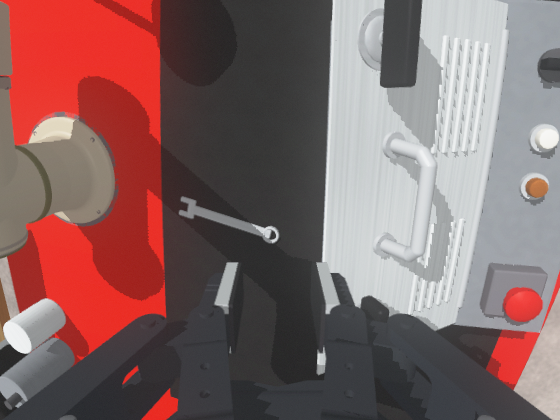

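```bash
python3 - <<'E'
from h import *
q=np.load('q.npy'); d=np.load('w17.npy'); s=dict(eef_pos=d[:3],ee_rot=d[3:]); H=P(0,0,0,q[3])
for th in (1.04,1.08,1.12,1.16,1.2):
    r=Ro.from_rotvec(Y*th)
    print(th,[proj('wrist',W(r.apply(P(*p,q[3])-H)+H,q),s)[0].round(1) for p in ((194,0,3),(135,0,44),(155,125,38),(155,-125,38),(0,0,3))])
E
```

```text
1.04 [array([317.4, 199.5]), array([405.8, 206.7]), array([394.7,  36.5]), array([366.3, 336.5]), array([483.7, 183.9])]
1.08 [array([321.6, 201.9]), array([412.1, 208.4]), array([402.2,  35.3]), array([371.6, 340.2]), array([483.8, 183.9])]
1.12 [array([326.4, 204.4]), array([418.7, 210.1]), array([410.3,  34.2]), array([377.1, 344. ]), array([483.9, 183.9])]
1.16 [array([331.8, 207. ]), array([425.7, 211.7]), array([418.9,  33.1]), array([383. , 347.7]), array([483.9, 183.9])]
1.2 [array([337.8, 209.7]), array([432.9, 213.4]), array([427.9,  32. ]), array([389.3, 351.3]), array([484. , 183.9])]
```

```bash
python3 -c "
from rig import *
s=sense();print(s['time_s'],s['force'],abs(s['dq']).max());print(finish_job())"
```

```text
21.125 [ 1.21057602 -0.27117812 -0.27144604] 0.008801162453654338
the job is handed in; nothing more can be done
None
```

I turned both fasteners to unlocked and left the service panel standing open. I handed the job in at about 21 s, with the arm still and well clear of the desk.

- **Fasteners:** The left one came up solid when I tried it clockwise (about 1.3 N m). I re-gripped it half a turn round and turned it counter-clockwise through 90° to its end stop. The right one turned clockwise through 90° to its end stop. Torque rose to about 1 N m at both end stops, and later pictures show both wings lying crosswise.
- **Panel:** I only lifted it once both fasteners were open, and the lift took about 8–12 N. After release it stayed where I left it.
- **Opening angle:** My estimates are 1.14 rad from the arm's position, 1.13 from the tool's rotation, about 1.10 from the top camera, and 1.08–1.16 from the wrist camera. All reach at least the 1.08 you call upright, but they differ by a few hundredths.
- **Upright mismatch:** By the desk's stated geometry, 1.08 rad leaves the panel about 34° above horizontal, not vertical. I went by the stated joint angle.
- **Force while backing off:** The force reading reached about 20–28 N for a moment while I backed away from the handle, with one arm joint (the third) at the end of its range. It fell to zero once I moved away, and the panel did not visibly move.
- **Bystanders:** The arm stayed clear of the jugs and the spanner. The last pictures show the spanner and the yellow jug where they were. I did not re-check the white jug after the final move.

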